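# Unfold the panel hook and hang the test board

## Task

Swing the folding steel hook on the blue perforated panel out to its stop, then take the tall test board with the hanging slot out of the rack and hang it by that slot in the hook's saddle, circuit side facing away from the panel. Do it with light contact: do not force the hook, do not knock or press the board against it, let the board down until it sits fully home, and leave the other boards and the things on the bench as they are.

Things in the scene. Friction and masses are not known exactly. Their poses are not given: they have to be found in the camera images.
- panel: the blue perforated steel panel, fixed upright on the bench, 340 mm long (y), 20 mm thick (x), 260 mm high; origin at the centre of its underside, front face (with the hook) towards its -x. It carries the folding hook.
- hook (a joint): hinge angle of the folding hook, rad: 0 folded along the panel, 1.57 swung out square to it, against its stop (which yields about 0.002 rad per N pushed at the tip). Upright pin; it opens counter-clockwise seen from above, starts between 0 and 0.2, is stiff (0.25 N m, about 3 N at the tip) and stays where it is left.
- hook_pin (a point): point on the hook's fixed, upright hinge pin, level with the saddle floor, 200 mm above the bench. Axes of the panel: -x straight out of its front face (18 mm behind the pin), y along the panel the way the folded hook points, z up. The panel's top edge is 60 mm above, its ends 120 mm (-y) and 220 mm (+y) away. A gauge strip and a spanner hang on it 120 to 200 mm along +y, all lower.
- hook_saddle (a point): middle of the saddle floor if the arm were straight, 67 mm from the pin. Axes turn with the hook: y along the arm to its tip, z up, x across it (it opens towards -x). The hook is 8 mm sheet steel on edge. Measured from the pin axis: shoulder 7 mm above the floor, up to 52 mm, sloping down to 58; saddle floor 58 to 76 mm; upright tip 76 to 92 mm. Underside 16 mm below the floor.
- hook_tip (a point): middle of the top of the hook's upright tip if the arm were straight: 84 mm from the pin, 26 mm above the saddle floor; axes as hook_saddle. The tip (16 by 8 mm, half-round nose) can be pinched or pushed. The arm has been bent outward (-x) in use, at its root 12 mm from the pin, by up to 0.15 rad. No reading shows it: the real tip lies some mm, at most 11, the saddle at most 8, towards -x.
- test_board: tall black board, 12 mm thick (x), 150 wide (y), 190 high (z), 0.36 to 0.6 kg, in one of three places of the grey rack (pitch 65 mm; 60 mm high guides at both ends, 3 mm play). Origin: centre of the lower edge. Front (circuit, parts 16 mm proud, below 75 mm) is -x. Upright hanging slot through its middle, 12 mm wide, 80 to 130 mm up; plain board above. The other two boards have no slot.
- board_slot (a point): middle of the upper edge of the board's hanging slot (130 mm above the board's origin, centre of thickness); axes of the board. This edge rests on the saddle floor when the board hangs.
- board_top (a point): middle of the board's top edge (190 mm above the board's origin); axes of the board
- board_front (a point): a point 30 mm in front of the slot's upper edge, on the circuit side of the board; axes of the board
- short_board_a: a 118 mm high board in the rack, bystander; origin at the centre of its lower edge
- short_board_b: a 118 mm high board in the rack, bystander; origin at the centre of its lower edge
- screwdriver: screwdriver lying on the bench, 190 mm long, bystander
- crimp_pliers: hand crimping pliers lying on the bench, 200 mm long, 19 mm high, bystander
- connector_a: small white connector housing on the bench, bystander
- connector_b: long white connector housing on the bench, bystander
- tape_roll: black roll of tape lying on the bench, 96 mm across, bystander
- terminal_cup: grey cup for terminals, 64 mm across and 45 mm high, on the bench, bystander
There are look-alikes about, which are no part of the job. What is shaped like the test_board but turquoise is not meant.

How it is judged:
By the outcome, as a careful person would: the job done as asked, in the order asked, and still so for the second after the job is handed in, with the robot touching nothing.
It also fails if it takes over 72 s, if anything falls off the work surface, if the arm or the gripper's body presses on something with over 40 N, if the wrist force passes 120 N, or if a joint passes its speed limit or range.

## Robot

A 7-joint arm with a two-finger parallel gripper is mounted at the origin on the work surface. World frame = base frame: x ahead of the robot, y to its left, z up, the work surface at z = 0. Lengths are in m, angles in degrees, forces in N, time in s.
With the tool pointing down it reaches from about 0.425 to 0.825 m from the base axis. Payload 3.6 kg.
Tool frame: the origin (TCP) lies on the centre line of the jaws, within the pads' length; the fingertips stand 11 mm ahead of it and the grasp point (between the pads) lies 8 mm behind it; z points along the fingers, y is the line along which they close (so a half turn about z gives the same grasp; the last joint's range is limited). The gripper opens to 85 mm and grips with 20 to 120 N. Pads are 22 mm wide; open, the fingers measure 114 mm over their backs; the gripper's body (76 mm by 85 mm) begins 54 mm behind the grasp point. The pads swing forward as they close: fully open they stand 13 mm farther back than shut.
Start: joints at [-77.091, 35.231, -0.722, 81.555, 0.464, 63.22, -2.315], TCP at [0.162, 0.629, 0.242] pointing down, gripper open.
Joint ranges: [-178.69, 178.69], [-17.37, 117.87], [-77.05, 75.6], [15.02, 138.74], [-78.02, 258.01], [0.78, 113.62], [-162.83, 162.83]. Speed limits (degrees/s): [159.86, 159.86, 180, 180, 180, 180, 180].

## Interface

Orientations are given as a 3x3 rotation matrix whose columns are the frame's x, y, z axes.
In Python, from bench import env, viewer, workorder gives the robot as it stands.
- The arm moves only by the tool play_rows, never from a script. Its arguments are lists of equal length, an entry for each row: "delta_pos": the shift along the tool's x, y, z in cm, a list of three; "spin": the turn about the tool's z in degrees; "gripper": the gripper command: -1 is shut, 1 is fully open, values between are in proportion. A call has exactly 8 rows; each row shifts and turns the commanded pose from where the row before left it, along the tool's axes as they then stand; what a row does not reach is not made up. A row lasts 1/10 s, in which the tool goes at most 50 mm and 8.59 degrees, less where a joint would pass 70% of its speed; a pose out of reach is approached as far as the arm can. A call is refused whole if a number of a shift passes 5 or a number of a turn 8.59, either way. A call with a gripper value outside its range is refused whole. The fingers move at their own pace and stop on an object; the grip force is fixed at half the most. Time passes only in rows, so rows that do not move let the fingers close, or fill a call up. It gives the time, the measured TCP pose, the force, the opening and the grip force at its end, in the units of the state.
- env.sense(): the state, without advancing time (a new reading comes with each control period).
- viewer.grab_frame(name): name is "side" or "top" or "wrist"; returns a dict with "frame" (384x512x3 uint8, blue, green, red), "intrinsics" (3x3 intrinsics, pixels), "dist_coeffs" ([k1, k2, p1, p2, k3] as OpenCV has them; the pictures are not rectified), "extrinsics" (4x4, takes a point from camera to world coordinates); the wrist camera has in their place "hand_eye" (4x4, takes a point from camera to tool coordinates, whose origin is the TCP and whose axes are the flange's). Camera axes: x right, y down, z forward; pixel columns grow to the right and rows downward; lengths in m; the calibration is good to about 2 mm. A picture is of the moment at which its call begins: read the wrist's pose just before it. There is no depth.
- workorder.job_done(): hands the job in; it is judged then, once.
The state is a dict: "clock": time; "qpos": joint angles; "dq": joint speeds; "joint_efforts": joint torques, N m; "tool_pos": TCP position; "ee_rot": TCP orientation; "wrist_force": force on the tool from outside, world axes, zero at the start; "wrist_torque": the same for the moment, N m; "gripper_width": finger opening in m; "grip_force": force on a finger pad.
Only numpy, scipy, OpenCV 4.12 (cv2) and the standard library are available. Lean on these libraries where they do the work, as an engineer would, in place of code of your own. Each camera call takes 0.05 s, during which the arm holds its last target. There are 200 camera calls.

## Working session

There is one attempt and no reset: what is moved stays moved. The work goes in short steps, Python scripts to look and compute and a tool call to move; the robot and the scene stay as the last step left them, time stands still between calls to the robot, and variables do not carry over. Pictures are saved under pics/ and viewed, at most 10 in all, crops included, and the job is handed in when it is done.

Besides the shell and the picture viewer there is one more tool, called after "Call:" as a command line: name --pt "numbers of a row" for each row, then --argument value for the rest. play_rows: Moves the arm, as the interface text tells. Its arguments: {"type":"object","properties":{"delta_pos":{"type":"array","items":{"type":"array","items":{"type":"number"}}},"spin":{"type":"array","items":{"type":"number"}},"gripper":{"type":"array","items":{"type":"number"}}},"required":["delta_pos","spin","gripper"]}

```bash
ls; mkdir -p pics; python3 - <<'E'
from bench import env, viewer, workorder
import cv2,numpy as np
s=env.sense(); print({k:np.round(v,4).tolist() for k,v in s.items()})
for n in ["side","top","wrist"]:
    g=viewer.grab_frame(n); cv2.imwrite(f"pics/{n}0.png",g["frame"])
    np.savez(f"pics/{n}0.npz",**g)
    print(n,g["intrinsics"].tolist(),g["dist_coeffs"],np.round(g.get("extrinsics",g.get("hand_eye")),3).tolist())
a=cv2.imread("pics/side0.png");b=cv2.imread("pics/top0.png")
E
```

```text
pics
{'clock': 0.0, 'qpos': [-77.0905, 35.2882, -0.7239, 81.6446, 0.4641, 63.2188, -2.3143], 'dq': [0.0397, -0.0707, 0.0037, 0.0644, -0.0632, 0.0268, 0.0766], 'joint_efforts': [0.0002, -46.9215, 0.2591, -17.1033, 0.0099, 0.0098, -0.0], 'tool_pos': [0.1617, 0.6288, 0.2411], 'ee_rot': [[-0.9685, 0.2491, -0.0006], [0.2491, 0.9685, -0.0025], [-0.0, -0.0026, -1.0]], 'wrist_force': [0.2741, -0.0584, 0.2804], 'wrist_torque': [0.0064, 0.0115, 0.0179], 'grip_force': 0.0, 'gripper_width': 0.0856}
side [[465.2655473432132, 0.0, 252.59997049271837], [0.0, 465.2655473432132, 190.25234261397006], [0.0, 0.0, 1.0]] [-0.10980082  0.          0.          0.          0.        ] [[0.749, -0.39, 0.536, -0.183], [-0.663, -0.446, 0.602, -0.661], [0.004, -0.806, -0.592, 0.862], [0.0, 0.0, 0.0, 1.0]]
top [[400.8475396615529, 0.0, 255.16719676729932], [0.0, 400.8475396615529, 179.76912006721412], [0.0, 0.0, 1.0]] [0.01522465 0.         0.         0.         0.        ] [[0.017, -0.993, 0.12, 0.342], [-1.0, -0.016, 0.01, 0.041], [-0.008, -0.12, -0.993, 1.326], [0.0, 0.0, 0.0, 1.0]]
wrist [[318.41701162458406, 0.0, 254.73503783832416], [0.0, 318.41701162458406, 186.48195257395417], [0.0, 0.0, 1.0]] [-0.05635078  0.          0.          0.          0.        ] [[0.0, -0.954, -0.299, 0.077], [1.0, 0.0, -0.0, 0.001], [0.0, -0.299, 0.954, -0.131], [0.0, 0.0, 0.0, 1.0]]
```

View pics/side0.png

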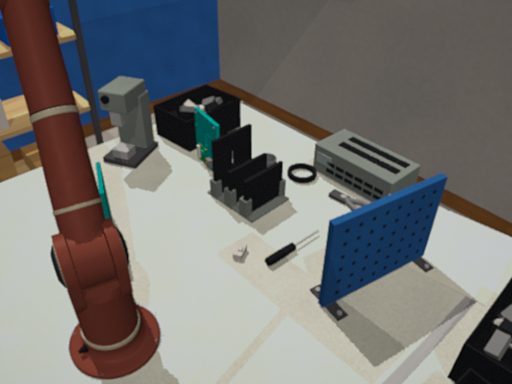

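View pics/top0.png

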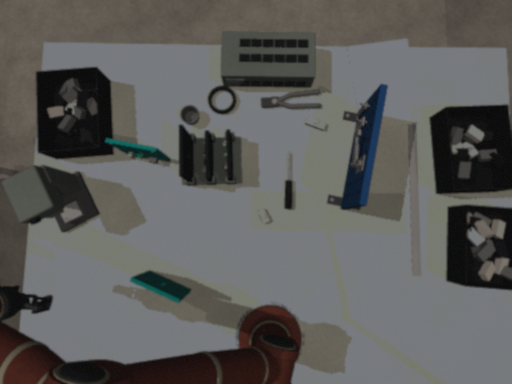

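Side view: the panel (blue, 325-445,180-300) shows its back. The rack is at (215-285,125-215), with the tall black slotted board in its left/far place (~232,150). Top view: rack at (180-237,125-185), panel at (345-385,85-208), with its front facing image-left (+y).

```bash
cat > h.py <<'E'
import numpy as np,cv2
from bench import env,viewer
def grab(n,save=None):
    s=env.sense(); g=viewer.grab_frame(n)
    if n=="wrist":
        T=np.eye(4);T[:3,:3]=s["ee_rot"];T[:3,3]=s["tool_pos"]; g["E"]=T@g["hand_eye"]
    else: g["E"]=np.array(g["extrinsics"])
    if save: cv2.imwrite(f"pics/{save}.png",g["frame"]); np.savez(f"pics/{save}.npz",frame=g["frame"],intrinsics=g["intrinsics"],dist_coeffs=g["dist_coeffs"],E=g["E"])
    return g
def load(n):
    g=dict(np.load(f"pics/{n}.npz")); 
    if "E" not in g: g["E"]=g["extrinsics"]
    return g
def ray(g,uv):
    p=cv2.undistortPoints(np.array(uv,float).reshape(-1,1,2),g["intrinsics"],g["dist_coeffs"])[:,0]
    d=np.c_[p,np.ones(len(p))]@g["E"][:3,:3].T
    return g["E"][:3,3],d
def onz(g,uv,z):
    o,d=ray(g,uv); return o+d*((z-o[2])/d[:,2])[:,None]
def tri(gs,uvs):
    A=np.zeros((3,3));b=np.zeros(3);R=[]
    for g,uv in zip(gs,uvs):
        o,d=ray(g,uv);d=d[0]/np.linalg.norm(d[0]);P=np.eye(3)-np.outer(d,d);A+=P;b+=P@o;R.append((o,P))
    x=np.linalg.solve(A,b); return x,[round(1000*float(np.linalg.norm(P@(x-o))),1) for o,P in R]
def proj(g,X):
    E=np.linalg.inv(g["E"]); r=cv2.Rodrigues(E[:3,:3])[0]
    return cv2.projectPoints(np.array(X,float).reshape(-1,1,3),r,E[:3,3],g["intrinsics"],g["dist_coeffs"])[0][:,0]
E
python3 - <<'E'
from h import *
t=load("top0")
a=cv2.resize(t["frame"][75:220,320:400],None,fx=4,fy=4,interpolation=cv2.INTER_CUBIC)
b=cv2.resize(t["frame"][95:215,160:260],None,fx=4,fy=4,interpolation=cv2.INTER_CUBIC)
c=np.zeros((580,720,3),np.uint8);c[:a.shape[0],:320]=a;c[:b.shape[0],320:720]=b
cv2.imwrite("pics/tc.png",c)
print("panel top ends z.26",onz(t,[[382,86],[386,87],[363,208],[342,205]],.26).round(3).tolist())
print("rack board",onz(t,[[182,126],[193,183]],.19).round(3).tolist())
E
```

```text
panel top ends z.26 [[0.736, -0.292, 0.26], [0.733, -0.303, 0.26], [0.4, -0.236, 0.26], [0.407, -0.18, 0.26]]
rack board [[0.633, 0.267, 0.19], [0.467, 0.229, 0.19]]
```

View pics/tc.png

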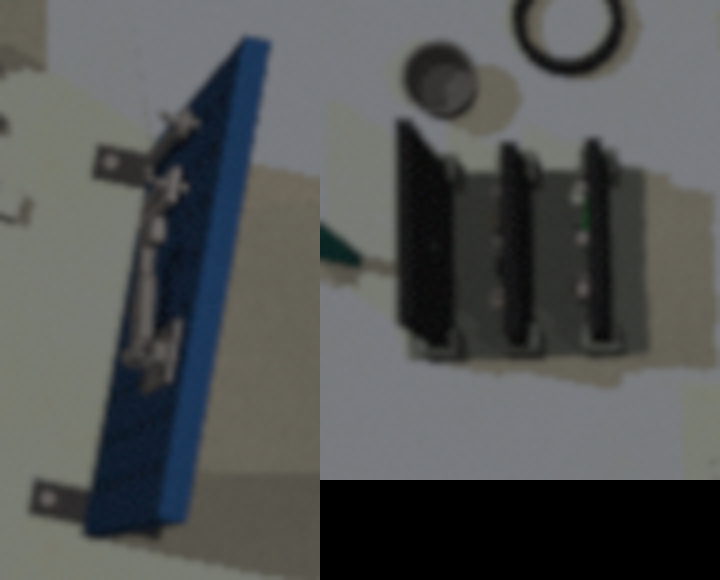

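The top crop shows the hook folded along the panel front, with its root at about (145,365 crop) and its tip at about (155,200). The strip and spanner are beyond it. The rack's tall board is leftmost at (400-450,120-350).
The board could be mistaken for:
- the turquoise boards at top (138,150) and (160,285): wrong colour
- the short boards at top (208,155) and (230,155): no slot, lower
- the tall black board at top (187,155): this is my choice

I'll fly over it for a close view.

Call:
play_rows --pt "-2 -1 -2.5" --pt "-2.5 -1.5 -2.5" --pt "-3 -1.7 -2.5" --pt "-3 -1.7 -2.5" --pt "-3 -1.7 -2" --pt "-3 -1.7 -2" --pt "-3 -1.7 -1" --pt "-3 -1.7 -1" --spin '[0,0,0,0,0,0,0,0]' --gripper '[1,1,1,1,1,1,1,1]'

```text
clock: 0.95
tool_pos: [0.349, 0.4492, 0.4028]
ee_rot: [[-0.968, 0.249, 0.0], [0.249, 0.968, 0.0], [-0.0, 0.0, -1.0]]
wrist_force: [0.3, 0.1, 0.2]
gripper_width: 0.0854
grip_force: 0.0
```

Call:
play_rows --pt "-3 -1.8 0" --pt "-3 -1.8 0" --pt "-3 -1.8 0" --pt "-3 -1.8 0" --pt "-3 -1.8 0" --pt "-3 -1.8 0" --pt "-3 -1.8 0" --pt "-2.5 -1.6 0" --spin '[0,0,0,0,0,0,0,0]' --gripper '[1,1,1,1,1,1,1,1]'

```text
clock: 1.75
tool_pos: [0.5416, 0.2524, 0.4018]
ee_rot: [[-0.968, 0.251, -0.001], [0.251, 0.968, -0.001], [0.0, -0.001, -1.0]]
wrist_force: [0.4, -0.8, 0.9]
gripper_width: 0.0858
grip_force: 0.0
```

```bash
python3 - <<'E'
from h import *
g=grab("wrist","w1"); s=env.sense(); print(s["tool_pos"],s["ee_rot"].round(3).tolist(),s["clock"])
E
```

```text
[0.54536756 0.24629213 0.40141613] [[-0.966, 0.26, 0.003], [0.26, 0.966, -0.007], [-0.004, -0.006, -1.0]] 1.8
```

View pics/w1.png

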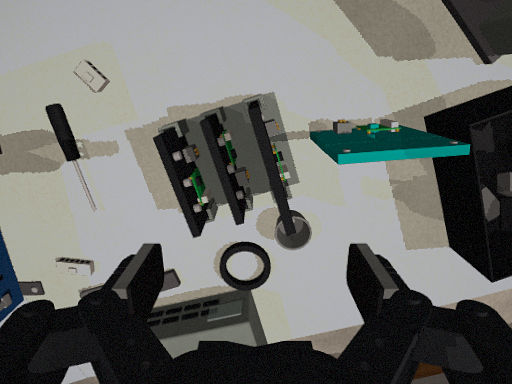

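The wrist view shows the tall board with its top edge running from (255,98) to (292,236). Its circuit parts are on the right (+y) side, so it already faces the right way for hanging. Next I'll take a second view on the way to the hook.

Call:
play_rows --pt "-0.4 -1.5 0" --pt "-0.5 -2 0" --pt "-0.5 -2 0" --pt "-0.5 -2 0" --pt "-0.5 -2 0" --pt "-0.5 -1.5 0" --pt "-0.2 -0.6 0" --pt "0 0 0" --spin '[0,0,0,0,0,0,0,0]' --gripper '[1,1,1,1,1,1,1,1]'

```text
clock: 2.6
tool_pos: [0.5414, 0.1338, 0.4024]
ee_rot: [[-0.968, 0.25, 0.0], [0.25, 0.968, 0.0], [0.0, 0.0, -1.0]]
wrist_force: [-1.4, 0.6, -0.5]
gripper_width: 0.0853
grip_force: 0.0
```

```bash
python3 - <<'E'
from h import *
g=grab("wrist","w2"); s=env.sense(); print(s["tool_pos"],s["ee_rot"].round(3).tolist(),s["clock"],np.abs(s["dq"]).max())
t=load("top0")
print("tip",onz(t,[[359,124]],.226),"pin",onz(t,[[356,166]],.2))
w=load("w1")
print("board ends from w1",onz(w,[[255,98],[292,236]],.19))
# predicted board top in w2
e=onz(w,[[255,98],[292,236]],.19); print(proj(g,e), "h.15",proj(g,onz(w,[[255,98],[292,236]],.15)))
E
```

```text
[0.54132989 0.13499523 0.40230701] [[-0.969, 0.248, -0.0], [0.248, 0.969, 0.001], [0.0, 0.001, -1.0]] 2.65 1.1113661160132522
tip [[ 0.63711538 -0.23684337  0.226     ]] pin [[ 0.52211203 -0.23336486  0.2       ]]
board ends from w1 [[0.47805536 0.26968102 0.19      ]
 [0.64250302 0.27267559 0.19      ]]
[[366.51313331  69.0820886 ]
 [390.0623533  212.46790699]] h.15 [[354.74710745  72.04640756]
 [379.72381958 214.96232572]]
```

View pics/w2.png

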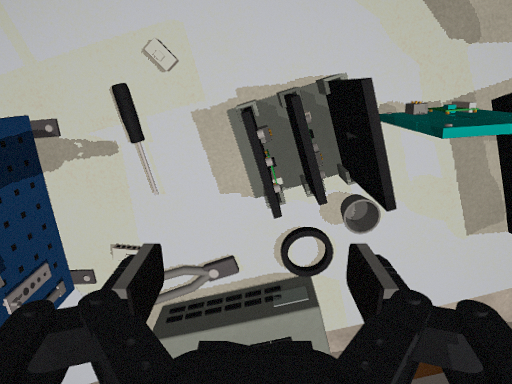

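w2: the board top front edge runs from (372,80) to (396,209), and the back face shows no parts. Next is the hook.

Call:
play_rows --pt "-1.2 -2.5 0" --pt "-1.8 -4.3 0" --pt "-1.8 -4.3 0" --pt "-1.8 -4.3 0" --pt "-1.8 -4.3 0" --pt "-1.8 -4 0" --pt "0 0 0" --pt "0 0 0" --spin '[0,0,0,0,0,0,8.5,8.5]' --gripper '[1,1,1,1,1,1,1,1]'

```text
clock: 3.45
tool_pos: [0.5817, -0.1212, 0.4017]
ee_rot: [[-0.849, 0.528, -0.001], [0.528, 0.849, 0.001], [0.001, 0.0, -1.0]]
wrist_force: [-0.2, 1.4, -0.9]
gripper_width: 0.0857
grip_force: 0.0
```

Call:
play_rows --pt "0 0 0.5" --pt "0 0 0.5" --pt "0 0 0.5" --pt "0 0 0.5" --pt "0 0 0.5" --pt "0 0 0" --pt "0 0 0" --pt "0 0 0" --spin '[8.5,8.5,8.5,8.5,8.5,8.5,8.5,8.5]' --gripper '[1,1,1,1,1,1,1,1]'

```text
clock: 4.25
tool_pos: [0.582, -0.1185, 0.3768]
ee_rot: [[0.166, 0.986, -0.0], [0.986, -0.166, 0.001], [0.001, -0.001, -1.0]]
wrist_force: [0.1, 0.4, 0.0]
gripper_width: 0.0851
grip_force: 0.0
```

Call:
play_rows --pt "0 0 0" --pt "0 0 0" --pt "0 0 0" --pt "0 0 0" --pt "0 0 0" --pt "0 0 0" --pt "0 0 0" --pt "0 0 0" --spin '[0,0,0,0,0,0,0,0]' --gripper '[1,1,1,1,1,1,1,1]'

```text
clock: 5.05
tool_pos: [0.5813, -0.1207, 0.3773]
ee_rot: [[0.164, 0.987, 0.0], [0.987, -0.164, -0.0], [-0.0, 0.0, -1.0]]
wrist_force: [-0.8, -0.5, -0.9]
gripper_width: 0.0854
grip_force: 0.0
```

```bash
python3 - <<'E'
from h import *
s=env.sense(); print(s["tool_pos"],s["ee_rot"].round(3).tolist(),s["clock"],np.abs(s["dq"]).max())
g=grab("wrist","w3")
cv2.imwrite("pics/w3v.png",cv2.resize(g["frame"],(800,600),interpolation=cv2.INTER_CUBIC))
E
```

```text
[ 0.58128147 -0.12069676  0.37733813] [[0.164, 0.987, 0.0], [0.987, -0.164, -0.0], [-0.0, 0.0, -1.0]] 5.05 0.0766301987927604
```

View pics/w3v.png

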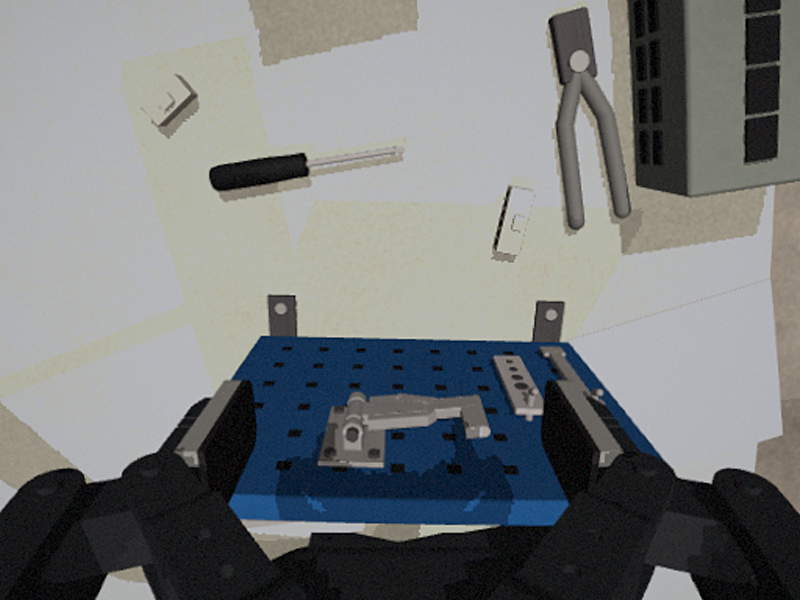

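w3 (800x600 px): the hook pin top is at (352,433), and the upright tip rises from (470,400) to its top at (482,433). The panel top front edge is at row ~497, and the strip and spanner are clear to the right.

```bash
python3 - <<'E'
from h import *
g=load("w3");f=g["frame"];t=load("top0")
hsv=cv2.cvtColor(f,cv2.COLOR_BGR2HSV)
# front top edge: along columns, transition dark->bright blue
for c in range(190,340,25): print(c,[(r,int(hsv[r,c,2])) for r in range(306,340,2)])
sc=.64
P=np.array([[482,433],[352,433],[470,400],[484,403]])*sc
for n,z,p in zip(["tip.226","pin.215","tipbase.2","tipouter"],[.226,.215,.2,.2],P): print(n,onz(g,[p],z).round(4))
print("tri tip",tri([g,t],[[P[0]],[[359.5,121]]]))
h=cv2.cvtColor(t["frame"],cv2.COLOR_BGR2HSV)
m=((h[...,0]>95)&(h[...,0]<130)&(h[...,1]>120)&(h[...,2]>90)).astype(np.uint8);m[:,:320]=0;m[:,400:]=0
n,l,st,_=cv2.connectedComponentsWithStats(m);k=1+st[1:,4].argmax();ys,xs=np.nonzero(l==k)
print(st[k],cv2.boxPoints(cv2.minAreaRect(np.c_[xs,ys].astype(np.float32))).tolist())
c=onz(t,cv2.boxPoints(cv2.minAreaRect(np.c_[xs,ys].astype(np.float32))),.26);print(c.round(4).tolist())
a=cv2.resize(f[230:320,180:360],None,fx=4.4,fy=4.4,interpolation=cv2.INTER_CUBIC);cv2.imwrite("pics/w3c.png",a)
E
```

```text
190 [(306, 53), (308, 52), (310, 53), (312, 52), (314, 47), (316, 49), (318, 83), (320, 97), (322, 98), (324, 99), (326, 97), (328, 97), (330, 96), (332, 94), (334, 179), (336, 182), (338, 180)]
215 [(306, 57), (308, 50), (310, 55), (312, 52), (314, 49), (316, 51), (318, 75), (320, 95), (322, 100), (324, 98), (326, 97), (328, 96), (330, 98), (332, 96), (334, 137), (336, 184), (338, 180)]
240 [(306, 54), (308, 53), (310, 52), (312, 54), (314, 50), (316, 54), (318, 59), (320, 91), (322, 100), (324, 102), (326, 97), (328, 102), (330, 98), (332, 96), (334, 91), (336, 159), (338, 139)]
265 [(306, 59), (308, 56), (310, 50), (312, 49), (314, 58), (316, 50), (318, 54), (320, 90), (322, 101), (324, 97), (326, 101), (328, 100), (330, 100), (332, 94), (334, 101), (336, 140), (338, 130)]
290 [(306, 53), (308, 51), (310, 55), (312, 50), (314, 52), (316, 50), (318, 55), (320, 86), (322, 97), (324, 102), (326, 99), (328, 98), (330, 97), (332, 95), (334, 96), (336, 192), (338, 182)]
315 [(306, 54), (308, 51), (310, 53), (312, 50), (314, 52), (316, 55), (318, 53), (320, 79), (322, 100), (324, 98), (326, 100), (328, 94), (330, 98), (332, 97), (334, 94), (336, 127), (338, 11)]
tip.226 [[ 0.618  -0.2374  0.226 ]]
pin.215 [[ 0.5312 -0.2302  0.215 ]]
tipbase.2 [[ 0.6148 -0.2269  0.2   ]]
tipouter [[ 0.6242 -0.231   0.2   ]]
tri tip (array([ 0.62635236, -0.22549066,  0.25428542]), [12.2, 12.2])
[372 141   4   4   7] [[372.0000305175781, 143.00001525878906], [373.0000305175781, 141.00001525878906], [375.0000305175781, 142.00001525878906], [374.0000305175781, 144.00001525878906]]
[[0.576, -0.2625, 0.26], [0.5815, -0.2653, 0.26], [0.5789, -0.2706, 0.26], [0.5733, -0.2678, 0.26]]
```

View pics/w3c.png

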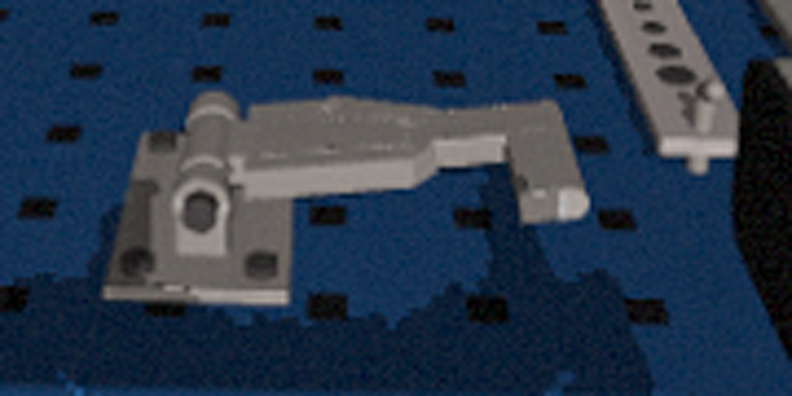

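```bash
python3 - <<'E'
from h import *
g=load("w3")
q=lambda u,v:[180+u/4.4,230+v/4.4]
e=onz(g,[[190,317.5],[215,318],[265,319],[315,319.6]],.26);v=e[-1]-e[0];v/=np.linalg.norm(v);print("edge",e.round(4).tolist(),"ang",np.degrees(np.arctan2(v[1],v[0])))
n=np.array([-v[1],v[0],0])
def show(nm,p):
    d=p-e[0];print(nm,p.round(4),"along",round(float(d@v),4),"out",round(float(d@n),4))
for nm,u,w,z in [("tiptop",553,205,.226),("saddle",470,152,.2),("sh1",250,177,.207),("sh2",415,167,.207),("pinz.207",202,210,.207),("pin.215",202,210,.215),("pin.222",202,210,.222),("plate bl",103,295,.2),("plate br",290,300,.2)]: show(nm,onz(g,[q(u,w)],z)[0])
# bottom edge of panel front z=0 : rows ~ 338*.64
e2=onz(g,[[262*.64,338*.64],[570*.64,343*.64]],0);print(e2.round(4).tolist()); [show("bot",p) for p in e2]
E
```

```text
edge [[0.4988, -0.2404, 0.26], [0.5223, -0.2447, 0.26], [0.5691, -0.2535, 0.26], [0.6161, -0.2623, 0.26]] ang -10.587330812310427
tiptop [ 0.6152 -0.2363  0.226 ] along 0.1136 out 0.0255
saddle [ 0.5983 -0.235   0.2   ] along 0.0967 out 0.0236
sh1 [ 0.5436 -0.2287  0.207 ] along 0.0418 out 0.0197
sh2 [ 0.5842 -0.2326  0.207 ] along 0.0825 out 0.0234
pinz.207 [ 0.53   -0.2361  0.207 ] along 0.0299 out 0.0099
pin.215 [ 0.5317 -0.231   0.215 ] along 0.0306 out 0.0152
pin.222 [ 0.5332 -0.2266  0.222 ] along 0.0313 out 0.0199
plate bl [ 0.498  -0.2619  0.2   ] along 0.0031 out -0.0213
plate br [ 0.546  -0.2712  0.2   ] along 0.052 out -0.0216
[[0.4101, -0.2306, 0.0], [0.7474, -0.2928, 0.0]]
bot [ 0.4101 -0.2306  0.    ] along -0.089 out -0.0067
bot [ 0.7474 -0.2928  0.    ] along 0.254 out -0.0059
```

The measurements agree with the text: panel length 343 mm, pin 120 mm from its end, tip 83 mm from the pin and 25 mm out. I'll go above the tip with the jaws along the arm.

Call:
play_rows --pt "-1.4 0.7 1" --pt "-1.5 0.7 1.3" --pt "-1.5 0.7 1.4" --pt "-1.5 0.7 1.4" --pt "-1.5 0.7 1.4" --pt "-1.5 0.7 1.4" --pt "-1.25 0.7 1.4" --pt "-0.7 0.34 1.4" --spin '[0,0,0,0,0,0,0,-3.4]' --gripper '[-0.25,-0.25,-0.25,-0.25,-0.25,-0.25,-0.25,-0.25]'

```text
clock: 5.9
tool_pos: [0.6152, -0.2387, 0.2688]
ee_rot: [[0.105, 0.994, -0.001], [0.994, -0.105, -0.001], [-0.001, -0.001, -1.0]]
wrist_force: [-1.0, 0.7, 0.5]
gripper_width: 0.0319
grip_force: 0.0
```

Call:
play_rows --pt "0 0 0" --pt "0 0 0" --pt "0 0 0" --pt "0 0 0" --pt "0 0 0" --pt "0 0 0" --pt "0 0 0" --pt "0 0 0" --spin '[0,0,0,0,0,0,0,0]' --gripper '[-0.25,-0.25,-0.25,-0.25,-0.25,-0.25,-0.25,-0.25]'

```text
clock: 6.7
tool_pos: [0.6152, -0.2361, 0.2704]
ee_rot: [[0.105, 0.994, 0.0], [0.994, -0.105, 0.0], [0.0, 0.0, -1.0]]
wrist_force: [-0.0, -0.4, -0.2]
gripper_width: 0.0324
grip_force: 0.0
```

```bash
python3 - <<'E'
from h import *
s=env.sense(); print(s["tool_pos"],s["ee_rot"].round(3).tolist(),s["clock"],s["gripper_width"])
g=grab("wrist","w4")
print(proj(g,[[.6152,-.2363,.226],[.5335,-.2285,.219],s["tool_pos"]]))
c=cv2.resize(g["frame"][170:384,110:400],None,fx=2.75,fy=2.75,interpolation=cv2.INTER_CUBIC);cv2.imwrite("pics/w4c.png",c);print(c.shape)
E
```

```text
[ 0.61522592 -0.23611473  0.27039854] [[0.105, 0.994, 0.0], [0.994, -0.105, 0.0], [0.0, 0.0, -1.0]] 6.7 0.0323834359565214
[[254.78854256 222.0445512 ]
 [124.03078326 218.35118284]
 [254.85065205 260.11695715]]
(588, 798, 3)
```

View pics/w4c.png

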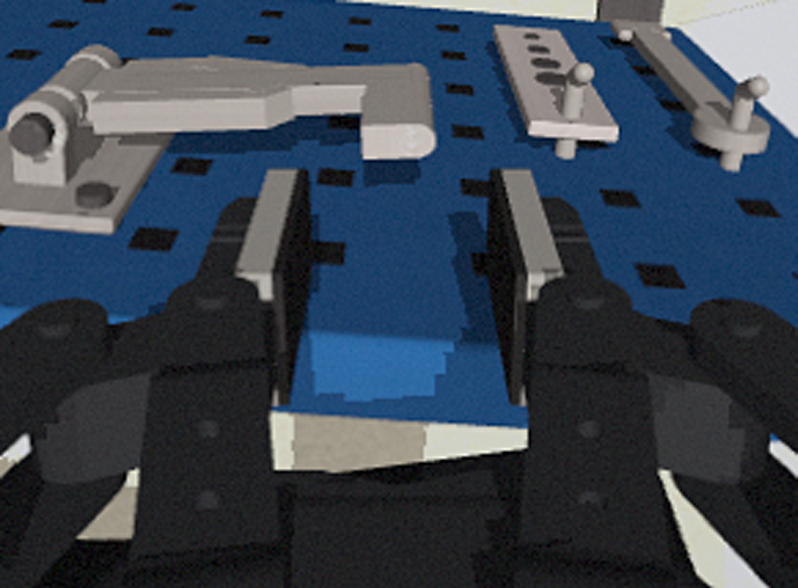

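w4 crop: the tip top is centred at (398,140), which is pixel (254.7,220.9) against a predicted (254.8,222.0). The jaws straddle it evenly, so I'll lower and pinch.

Call:
play_rows --pt "0 0 0.8" --pt "0 0 0.8" --pt "0 0 0.8" --pt "0 0 0.7" --pt "0 0 0.6" --pt "0 0 0.5" --pt "0 0 0.3" --pt "0 0 0.1" --spin '[0,0,0,0,0,0,0,0]' --gripper '[-0.38,-0.38,-0.38,-0.38,-0.38,-0.38,-0.38,-0.38]'

```text
clock: 7.55
tool_pos: [0.6152, -0.2362, 0.224]
ee_rot: [[0.105, 0.994, -0.0], [0.994, -0.105, 0.0], [0.0, -0.0, -1.0]]
wrist_force: [-0.2, 0.4, 0.8]
gripper_width: 0.0263
grip_force: 0.0
```

```bash
python3 - <<'E'
from h import *
a,b=load("w3"),load("w4")
print("pin top",tri([a,b],[[[225.9,277.7]],[[121.6,219.1]]]),"tip",tri([a,b],[[[305.7,276.6]],[[254.7,220.9]]]))
e=np.array([.4988,-.2404]);v=np.array([np.cos(np.radians(-10.59)),np.sin(np.radians(-10.59))]);n=np.array([-v[1],v[0]])
print("pin model",e+.031*v+.018*n)
E
```

```text
pin top (array([ 0.5325449 , -0.2282311 ,  0.21988516]), [0.3, 0.3]) tip (array([ 0.61517332, -0.23471073,  0.22814585]), [0.2, 0.2])
pin model [ 0.53258003 -0.22840376]
```

Pin (0.5325,-0.2283) agrees in two independent ways. Now I'll pinch, then follow the arc.

Call:
play_rows --pt "0 0 0" --pt "0 0 0" --pt "0 0 0" --pt "0 0 0" --pt "0 0 0" --pt "0 0 0" --pt "0 0 0" --pt "0 0 0" --spin '[0,0,0,0,0,0,0,0]' --gripper '[-0.55,-0.6,-0.7,-0.8,-0.8,-0.8,-0.8,-0.8]'

```text
clock: 8.35
tool_pos: [0.615, -0.2364, 0.2245]
ee_rot: [[0.105, 0.994, -0.0], [0.994, -0.105, -0.0], [-0.0, -0.0, -1.0]]
wrist_force: [-1.5, 0.5, 2.3]
gripper_width: 0.0129
grip_force: 58.7
```

Call:
play_rows --pt "0.145 -0.005 0" --pt "0.29 -0.01 0" --pt "0.29 -0.015 0" --pt "0.29 -0.015 0" --pt "0.29 -0.01 0" --pt "0.29 -0.015 0" --pt "0.29 -0.01 0" --pt "0.145 -0.005 0" --spin '[-1,-2,-2,-2,-2,-2,-2,-1]' --gripper '[-0.8,-0.8,-0.8,-0.8,-0.8,-0.8,-0.8,-0.8]'

```text
clock: 9.15
tool_pos: [0.6143, -0.216, 0.2244]
ee_rot: [[-0.141, 0.99, 0.0], [0.99, 0.141, -0.0], [-0.0, -0.0, -1.0]]
wrist_force: [-1.1, -3.1, 2.0]
gripper_width: 0.0131
grip_force: 58.7
```

The tangential force is about 3 N and the radial about 1 N, so the arc is right. Continuing in the same way.

Call:
play_rows --pt "0.36 -0.01 0" --pt "0.51 -0.016 0" --pt "0.51 -0.016 0" --pt "0.51 -0.016 0" --pt "0.51 -0.016 0" --pt "0.51 -0.016 0" --pt "0.51 -0.016 0" --pt "0.29 -0.006 0" --spin '[-2.5,-3.5,-3.5,-3.5,-3.5,-3.5,-3.5,-2]' --gripper '[-0.8,-0.8,-0.8,-0.8,-0.8,-0.8,-0.8,-0.8]'

```text
clock: 9.95
tool_pos: [0.6007, -0.182, 0.2244]
ee_rot: [[-0.553, 0.833, -0.001], [0.833, 0.553, -0.001], [-0.0, -0.001, -1.0]]
wrist_force: [-2.7, -3.5, 1.8]
gripper_width: 0.013
grip_force: 58.7
```

Call:
play_rows --pt "0.36 -0.03 0" --pt "0.51 -0.02 0" --pt "0.51 -0.02 0" --pt "0.51 -0.02 0" --pt "0.51 -0.02 0" --pt "0.51 -0.02 0" --pt "0.51 -0.02 0" --pt "0.36 -0.01 0" --spin '[-2.5,-3.5,-3.5,-3.5,-3.5,-3.5,-3.5,-2.5]' --gripper '[-0.8,-0.8,-0.8,-0.8,-0.8,-0.8,-0.8,-0.8]'

```text
clock: 10.75
tool_pos: [0.5736, -0.1568, 0.2244]
ee_rot: [[-0.862, 0.507, 0.001], [0.507, 0.862, -0.001], [-0.001, -0.001, -1.0]]
wrist_force: [-1.6, -3.8, 1.5]
gripper_width: 0.0131
grip_force: 58.7
```

Call:
play_rows --pt "0.29 -0.02 0" --pt "0.29 -0.01 0" --pt "0.29 -0.01 0" --pt "0.29 -0.01 0" --pt "0.29 -0.01 0" --pt "0.29 -0.01 0" --pt "0.29 -0.01 0" --pt "0.15 -0.01 0" --spin '[-2,-2,-2,-2,-2,-2,-2,-1]' --gripper '[-0.8,-0.8,-0.8,-0.8,-0.8,-0.8,-0.8,-0.8]'

```text
clock: 11.55
tool_pos: [0.5535, -0.1484, 0.2244]
ee_rot: [[-0.964, 0.266, 0.001], [0.266, 0.964, -0.001], [-0.001, -0.0, -1.0]]
wrist_force: [0.5, -5.5, 0.6]
gripper_width: 0.0131
grip_force: 58.7
```

Call:
play_rows --pt "0.1 -0.03 0" --pt "0.1 -0.01 0" --pt "0.1 -0.01 0" --pt "0.1 -0.005 0" --pt "0.1 -0.005 0" --pt "0 0 0" --pt "0 0 0" --pt "0 0 0" --spin '[-0.7,-0.7,-0.7,-0.7,-0.7,0,0,0]' --gripper '[-0.8,-0.8,-0.8,-0.8,-0.8,-0.8,-0.8,-0.8]'

```text
clock: 12.35
tool_pos: [0.5486, -0.1472, 0.2244]
ee_rot: [[-0.978, 0.208, 0.0], [0.208, 0.978, 0.0], [-0.0, 0.0, -1.0]]
wrist_force: [-0.5, -2.8, 1.8]
gripper_width: 0.0131
grip_force: 58.9
```

Call:
play_rows --pt "0.08 -0.01 0" --pt "0.08 -0.005 0" --pt "0.08 -0.005 0" --pt "0.08 -0.005 0" --pt "0 0 0" --pt "0 0 0" --pt "0 0 0" --pt "0 0 0" --spin '[-0.5,-0.5,-0.5,-0.5,0,0,0,0]' --gripper '[-0.8,-0.8,-0.8,-0.8,-0.8,-0.8,-0.8,-0.8]'

```text
clock: 13.15
tool_pos: [0.5455, -0.1467, 0.2244]
ee_rot: [[-0.985, 0.174, 0.0], [0.174, 0.985, 0.0], [-0.0, 0.0, -1.0]]
wrist_force: [2.1, -2.2, 3.0]
gripper_width: 0.0133
grip_force: 58.8
```

Call:
play_rows --pt "0.08 0 0" --pt "0.08 -0.005 0" --pt "0.08 -0.005 0" --pt "0 0 0" --pt "0 0 0" --pt "0 0 0" --pt "0 0 0" --pt "0 0 0" --spin '[-0.5,-0.5,-0.5,0,0,0,0,0]' --gripper '[-0.8,-0.8,-0.8,-0.8,-0.8,-0.8,-0.8,-0.8]'

```text
clock: 13.95
tool_pos: [0.543, -0.1463, 0.2244]
ee_rot: [[-0.989, 0.148, 0.0], [0.148, 0.989, 0.001], [0.0, 0.001, -1.0]]
wrist_force: [1.9, -0.5, 2.5]
gripper_width: 0.013
grip_force: 58.9
```

Call:
play_rows --pt "0.08 0 0" --pt "0.08 0 0" --pt "0.04 0 0" --pt "0 0 0" --pt "0 0 0" --pt "0 0 0" --pt "0 0 0" --pt "0 0 0" --spin '[-0.5,-0.5,-0.3,0,0,0,0,0]' --gripper '[-0.8,-0.8,-0.8,-0.8,-0.8,-0.8,-0.8,-0.8]'

```text
clock: 14.75
tool_pos: [0.541, -0.1461, 0.2243]
ee_rot: [[-0.992, 0.125, 0.0], [0.125, 0.992, 0.0], [0.0, 0.0, -1.0]]
wrist_force: [3.2, 0.9, 3.8]
gripper_width: 0.0132
grip_force: 58.8
```

Call:
play_rows --pt "0.07 0 0" --pt "0.06 0 0" --pt "0 0 0" --pt "0 0 0" --pt "0 0 0" --pt "0 0 0" --pt "0 0 0" --pt "0 0 0" --spin '[-0.5,-0.4,0,0,0,0,0,0]' --gripper '[-0.8,-0.8,-0.8,-0.8,-0.8,-0.8,-0.8,-0.8]'

```text
clock: 15.55
tool_pos: [0.5402, -0.1461, 0.2244]
ee_rot: [[-0.994, 0.11, 0.001], [0.11, 0.994, 0.0], [-0.001, 0.0, -1.0]]
wrist_force: [5.2, 1.5, 3.0]
gripper_width: 0.0134
grip_force: 58.6
```

Call:
play_rows --pt "0.05 0 0" --pt "0 0 0" --pt "0 0 0" --pt "0 0 0" --pt "0 0 0" --pt "0 0 0" --pt "0 0 0" --pt "0 0 0" --spin '[-0.2,0,0,0,0,0,0,0]' --gripper '[-0.8,-0.8,-0.8,-0.8,-0.8,-0.8,-0.8,-0.8]'

```text
clock: 16.35
tool_pos: [0.54, -0.146, 0.2245]
ee_rot: [[-0.994, 0.106, 0.002], [0.106, 0.994, 0.0], [-0.002, 0.0, -1.0]]
wrist_force: [5.2, 2.0, 2.1]
gripper_width: 0.0128
grip_force: 58.6
```

Call:
play_rows --pt "0.05 0 0" --pt "0.05 0 0" --pt "0 0 0" --pt "0 0 0" --pt "0 0 0" --pt "0 0 0" --pt "0 0 0" --pt "0 0 0" --spin '[0,0,0,0,0,0,0,0]' --gripper '[-0.8,-0.8,-0.8,-0.8,-0.8,-0.8,-0.8,-0.8]'

```text
clock: 17.15
tool_pos: [0.5398, -0.1461, 0.2247]
ee_rot: [[-0.994, 0.106, 0.004], [0.106, 0.994, -0.0], [-0.004, 0.0, -1.0]]
wrist_force: [6.5, 1.0, 1.2]
gripper_width: 0.0128
grip_force: 58.5
```

The stop has been found: the force rises and the tip no longer advances. Tip polar angle is 84.9°, which implies a bend of about 0.11 rad, within the stated range. I'll back off, release and rise.

Call:
play_rows --pt "-0.1 0 0" --pt "-0.05 0 0" --pt "0 0 0" --pt "0 0 0" --pt "0 0 0" --pt "0 0 0" --pt "0 0 0" --pt "0 0 0" --spin '[0,0,0,0,0,0,0,0]' --gripper '[-0.8,-0.8,-0.7,-0.6,-0.5,-0.4,-0.4,-0.4]'

```text
clock: 17.95
tool_pos: [0.5388, -0.1467, 0.2239]
ee_rot: [[-0.994, 0.107, -0.002], [0.107, 0.994, -0.0], [0.002, -0.0, -1.0]]
wrist_force: [0.8, 0.0, 0.4]
gripper_width: 0.0256
grip_force: 0.0
```

Call:
play_rows --pt "0 0 -0.3" --pt "0 0 -0.5" --pt "0 0 -1" --pt "0 0 -2" --pt "0 0 -3" --pt "0 0 -3" --pt "0 0 -3" --pt "0 0 -2" --spin '[0,0,0,0,0,0,0,0]' --gripper '[-0.4,-0.4,-0.4,-0.4,-0.4,-0.3,-0.2,-0.1]'

```text
clock: 18.75
tool_pos: [0.5401, -0.1465, 0.3759]
ee_rot: [[-0.994, 0.107, 0.004], [0.107, 0.994, -0.001], [-0.005, -0.001, -1.0]]
wrist_force: [-0.4, -0.8, 0.5]
gripper_width: 0.0384
grip_force: 0.0
```

Call:
play_rows --pt "2 -1 -0.5" --pt "2 -1 0" --pt "2 -1 0" --pt "1 -0.5 0" --pt "0 0 0" --pt "0 0 0" --pt "0 0 0" --pt "0 0 0" --spin '[0,0,0,0,0,0,0,0]' --gripper '[0,0,0,0,0,0,0,0]'

```text
clock: 19.55
tool_pos: [0.4671, -0.173, 0.3771]
ee_rot: [[-0.994, 0.105, -0.0], [0.105, 0.994, 0.0], [0.0, 0.0, -1.0]]
wrist_force: [0.1, 0.3, -0.3]
gripper_width: 0.0424
grip_force: 0.0
```

```bash
python3 - <<'E'
from h import *
s=env.sense(); print(s["tool_pos"],s["ee_rot"].round(3).tolist(),s["clock"])
g=grab("wrist","w5")
print(proj(g,[[.540,-.146,.226],[.5325,-.2283,.22],[.5388,-.1617,.2]]))
c=cv2.resize(g["frame"],(800,600),interpolation=cv2.INTER_CUBIC);cv2.imwrite("pics/w5v.png",c)
E
```

```text
[ 0.4671129  -0.17301887  0.37705227] [[-0.994, 0.105, -0.0], [0.105, 0.994, 0.0], [0.0, 0.0, -1.0]] 19.55
[[288.86503063 242.25402144]
 [206.03866806 240.4940713 ]
 [271.58318843 231.29394897]]
```

View pics/w5v.png

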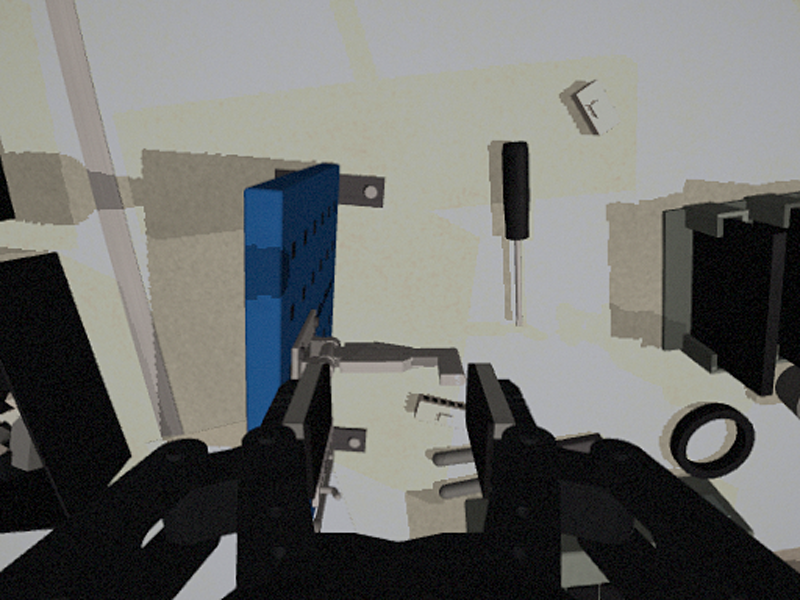

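w5: the hook is swung out square. The tip top is at (452,379), i.e. px (289.3,242.6) against a predicted (288.9,242.3). Next, refine the board pose from w1 and w2.

```bash
python3 - <<'E'
from h import *
w1,w2=load("w1"),load("w2")
f=cv2.cvtColor(w1["frame"],cv2.COLOR_BGR2GRAY)
for r in range(90,246,8):
    c0=int(255+(r-98)*37/138); print(r,c0,f[r,c0-16:c0+20].tolist())
f=cv2.cvtColor(w2["frame"],cv2.COLOR_BGR2GRAY)
print("w2")
for r in range(70,216,12):
    c0=int(372+(r-80)*24/129); print(r,c0,f[r,c0-6:c0+10].tolist())
print("w2 col", [f[r,384] for r in range(180,220)],[f[r,360] for r in range(65,90)])
E
```

```text
90 252 [176, 178, 176, 176, 177, 177, 176, 177, 176, 177, 177, 177, 178, 174, 176, 178, 177, 177, 177, 175, 177, 178, 177, 179, 178, 177, 178, 178, 177, 177, 176, 177, 178, 175, 176, 177]
98 255 [145, 146, 146, 148, 148, 127, 124, 112, 86, 86, 94, 107, 107, 117, 121, 120, 122, 114, 107, 98, 113, 112, 113, 132, 91, 104, 108, 109, 108, 108, 109, 108, 114, 117, 113, 118]
106 257 [83, 86, 62, 81, 85, 86, 83, 46, 18, 8, 6, 8, 15, 3, 2, 16, 13, 8, 50, 82, 76, 104, 105, 106, 97, 105, 109, 109, 108, 112, 107, 109, 108, 108, 106, 107]
114 259 [81, 86, 88, 85, 85, 82, 45, 29, 27, 28, 24, 18, 29, 22, 27, 26, 32, 15, 88, 110, 106, 109, 108, 109, 110, 109, 109, 107, 107, 106, 108, 108, 108, 108, 107, 108]
122 261 [74, 83, 80, 84, 81, 86, 63, 34, 28, 27, 32, 27, 21, 33, 29, 32, 19, 35, 13, 23, 36, 26, 46, 80, 99, 109, 103, 105, 108, 109, 79, 93, 109, 105, 110, 109]
130 263 [70, 72, 73, 75, 75, 70, 56, 26, 31, 29, 31, 22, 28, 29, 31, 31, 22, 28, 17, 28, 102, 107, 105, 103, 103, 103, 104, 106, 105, 105, 101, 107, 109, 109, 108, 106]
138 265 [75, 71, 70, 69, 68, 71, 77, 55, 31, 29, 32, 29, 28, 35, 31
[... 3535 characters left out ...]
25), np.uint8(15), np.uint8(8), np.uint8(2), np.uint8(13), np.uint8(1), np.uint8(1), np.uint8(2), np.uint8(7), np.uint8(2), np.uint8(14), np.uint8(3), np.uint8(0), np.uint8(49), np.uint8(143), np.uint8(196), np.uint8(190), np.uint8(190), np.uint8(187), np.uint8(187), np.uint8(190), np.uint8(188), np.uint8(190), np.uint8(190), np.uint8(189)] [np.uint8(187), np.uint8(186), np.uint8(188), np.uint8(189), np.uint8(189), np.uint8(187), np.uint8(186), np.uint8(187), np.uint8(188), np.uint8(187), np.uint8(188), np.uint8(189), np.uint8(193), np.uint8(141), np.uint8(5), np.uint8(0), np.uint8(1), np.uint8(11), np.uint8(4), np.uint8(4), np.uint8(20), np.uint8(0), np.uint8(5), np.uint8(16), np.uint8(17)]
```

```bash
python3 - <<'E'
from h import *
w1,w2=load("w1"),load("w2")
for z in (.17,.18,.19,.2):
    a=onz(w1,[[266.5,130],[287.3,202]],z);b=onz(w2,[[372.3,82],[395,202]],z)
    k=np.polyfit(b[:,0],b[:,1],1); print(z,"front edge dy w1-w2",(a[:,1]-np.polyval(k,a[:,0])).round(4),"ang w1",np.degrees(np.arctan2(*(a[1]-a[0])[[1,0]])),"w2",np.degrees(np.arctan2(*(b[1]-b[0])[[1,0]])))
z=.19
L=onz(w1,[[251.5,122],[278.7,210]],z);F=onz(w1,[[266.5,130],[287.3,202]],z);print("back",L.round(4).tolist(),"front",F.round(4).tolist())
print("w1 ends near106/110/114, far 232/236",onz(w1,[[254,106],[255,110],[256,114],[288,232],[289,236]],z).round(4).tolist())
print("w2 front corners",onz(w2,[[372,79],[396,208]],z).round(4).tolist())
E
```

```text
0.17 front edge dy w1-w2 [-0.0082 -0.0088] ang w1 2.289268042372851 w2 2.6481253211352995
0.18 front edge dy w1-w2 [-0.0047 -0.0053] ang w1 2.2892680423728407 w2 2.648125321135297
0.19 front edge dy w1-w2 [-0.0012 -0.0018] ang w1 2.289268042372867 w2 2.6481253211352977
0.2 front edge dy w1-w2 [0.0023 0.0017] ang w1 2.2892680423728535 w2 2.6481253211352955
back [[0.5011, 0.2599, 0.19], [0.6062, 0.2649, 0.19]] front [[0.5134, 0.2733, 0.19], [0.5991, 0.2767, 0.19]]
w1 ends near106/110/114, far 232/236 [[0.4857, 0.2666, 0.19], [0.49, 0.2666, 0.19], [0.4942, 0.2666, 0.19], [0.6362, 0.2692, 0.19], [0.6416, 0.2692, 0.19]]
w2 front corners [[0.4891, 0.2737, 0.19], [0.6387, 0.2802, 0.19]]
```

Measured: board centre (0.563,0.269), top at z≈0.194, angle 2.4°, length 150 mm, all consistent with the text. Moving over it with a modest opening, since the turquoise look-alike is close on the +y side.

Call:
play_rows --pt "-0.3 3 0" --pt "-0.4 4.5 0" --pt "-0.4 4.5 0" --pt "-0.4 4.5 0" --pt "-0.4 4.5 0" --pt "-0.4 4.5 0" --pt "-0.4 4.5 0" --pt "-0.4 4.5 0" --spin '[0,0,0,0,0,0,0,0]' --gripper '[-0.05,-0.05,-0.05,-0.05,-0.05,-0.05,-0.05,-0.05]'

```text
clock: 20.4
tool_pos: [0.5342, 0.1683, 0.3772]
ee_rot: [[-0.994, 0.106, 0.0], [0.106, 0.994, 0.0], [-0.0, 0.0, -1.0]]
wrist_force: [0.8, 0.2, 0.1]
gripper_width: 0.04
grip_force: 0.0
```

Call:
play_rows --pt "-0.5 4.5 0" --pt "-0.5 3.5 0" --pt "-0.5 2 0" --pt "-0.3 0.45 0" --pt "0 0 0" --pt "0 0 0" --pt "0 0 0" --pt "0 0 0" --spin '[0,0,0,0,-4.2,-4.3,0,0]' --gripper '[-0.05,-0.05,-0.05,-0.05,-0.05,-0.05,-0.05,-0.05]'

```text
clock: 21.2
tool_pos: [0.5633, 0.2669, 0.3773]
ee_rot: [[-0.999, -0.038, 0.0], [-0.038, 0.999, -0.001], [0.0, -0.001, -1.0]]
wrist_force: [0.8, -0.6, 0.2]
gripper_width: 0.0406
grip_force: 0.0
```

```bash
python3 - <<'E'
from h import *
s=env.sense(); print(s["tool_pos"],s["ee_rot"].round(3).tolist(),s["clock"],np.abs(s["dq"]).max())
g=grab("wrist","w6");f=cv2.cvtColor(g["frame"],cv2.COLOR_BGR2GRAY)
c=np.array([.563,.269,.1945]);v=np.array([np.cos(np.radians(2.45)),np.sin(np.radians(2.45)),0]);n=np.array([-v[1],v[0],0])
print("corners",proj(g,[c+a*.075*v+b*.006*n for a in(-1,1) for b in(-1,1)]).round(1).tolist())
for a in (-.06,-.03,0,.03,.06):
    p=proj(g,c+a*v)[0]; r,cc=int(round(p[1])),int(round(p[0])); print(a,p.round(1),r,cc-16,f[r,cc-16:cc+17].tolist())
for a in (-.075,.075):
    p=proj(g,c+a*v)[0]; r,cc=int(round(p[1])),int(round(p[0])); print("end",r-10,cc,f[r-10:r+11,cc].tolist(),f[r-10:r+11,cc-3].tolist())
x=g["frame"]; a=cv2.resize(x[0:300,130:430],None,fx=2,fy=2)
cv2.imwrite("pics/w6c.png",a)
E
```

```text
[0.56325952 0.26686284 0.37733466] [[-0.999, -0.038, 0.0], [-0.038, 0.999, -0.001], [0.0, -0.001, -1.0]] 21.2 0.3720831273097749
corners [[249.6, 88.6], [262.3, 88.5], [250.8, 232.8], [261.9, 232.8]]
-0.06 [256.  104.7] 105 240 [93, 98, 100, 101, 96, 96, 98, 97, 103, 61, 35, 30, 35, 38, 39, 35, 34, 34, 41, 38, 42, 24, 120, 128, 124, 125, 120, 124, 126, 124, 125, 124, 124]
-0.03 [256.1 135.9] 136 240 [83, 81, 81, 84, 81, 80, 86, 86, 89, 70, 38, 30, 30, 33, 43, 36, 40, 35, 39, 35, 33, 30, 101, 109, 125, 125, 126, 123, 127, 127, 126, 95, 83]
0 [256.2 165.5] 165 240 [83, 86, 86, 83, 85, 82, 87, 82, 85, 89, 45, 31, 30, 31, 34, 40, 35, 38, 32, 36, 39, 30, 71, 92, 108, 97, 92, 95, 91, 105, 126, 128, 127]
0.03 [256.3 193.5] 194 240 [196, 193, 192, 195, 195, 200, 159, 138, 141, 155, 85, 26, 33, 28, 41, 35, 34, 39, 31, 33, 36, 27, 79, 124, 135, 129, 151, 191, 197, 195, 194, 195, 195]
0.06 [256.3 220.1] 220 240 [177, 131, 65, 79, 128, 134, 130, 126, 119, 120, 124, 66, 27, 38, 39, 34, 39, 38, 34, 33, 31, 28, 118, 159, 99, 100, 147, 138, 135, 90, 47, 115, 189]
end 79 256 [197, 193, 161, 138, 136, 127, 93, 78, 49, 34, 34, 42, 39, 36, 35, 34, 32, 34, 35, 33, 36] [190, 163, 158, 140, 133, 127, 95, 72, 49, 29, 38, 33, 37, 34, 37, 39, 36, 35, 36, 38, 34]
end 223 256 [34, 35, 32, 32, 31, 34, 36, 36, 37, 39, 102, 98, 92, 56, 59, 60, 60, 62, 60, 60, 59] [29, 33, 40, 36, 39, 39, 30, 36, 37, 31, 98, 97, 80, 51, 60, 56, 58, 55, 59, 61, 66]
```

Predicted and seen edges agree within a pixel, so I can descend.

Call:
play_rows --pt "0 0.15 1.5" --pt "0 0.05 2.5" --pt "0 0 2.5" --pt "0 0 2.5" --pt "0 0 2.5" --pt "0 0 2.5" --pt "0 0 1.5" --pt "0 0 0.7" --spin '[-0.4,0,0,0,0,0,0,0]' --gripper '[-0.05,-0.05,-0.05,-0.05,-0.05,-0.05,-0.05,-0.05]'

```text
clock: 22.05
tool_pos: [0.5621, 0.2692, 0.2136]
ee_rot: [[-0.999, -0.047, -0.003], [-0.047, 0.999, -0.002], [0.003, -0.002, -1.0]]
wrist_force: [-0.2, -0.6, 0.4]
gripper_width: 0.0406
grip_force: 0.0
```

Call:
play_rows --pt "0 0 0.7" --pt "0 0 0.7" --pt "0 0 0.7" --pt "0 0 0.7" --pt "0 0 0.5" --pt "0 0 0.3" --pt "0 0 0" --pt "0 0 0" --spin '[0,0,0,0,0,0,0,0]' --gripper '[-0.05,-0.05,-0.05,-0.05,-0.05,-0.05,-0.05,-0.05]'

```text
clock: 22.85
tool_pos: [0.563, 0.2702, 0.1795]
ee_rot: [[-0.999, -0.048, 0.0], [-0.048, 0.999, 0.0], [-0.0, 0.0, -1.0]]
wrist_force: [-1.1, -0.3, 0.3]
gripper_width: 0.0405
grip_force: 0.0
```

Call:
play_rows --pt "0 -0.1 0" --pt "0 0 0" --pt "0 0 0" --pt "0 0 0" --pt "0 0 0" --pt "0 0 0" --pt "0 0 0" --pt "0 0 0" --spin '[0,0,0,0,0,0,0,0]' --gripper '[-0.2,-0.4,-0.5,-0.6,-0.7,-0.8,-0.9,-1]'

```text
clock: 23.65
tool_pos: [0.5631, 0.269, 0.1795]
ee_rot: [[-0.999, -0.048, 0.001], [-0.048, 0.999, 0.0], [-0.001, 0.0, -1.0]]
wrist_force: [0.6, -0.8, 1.5]
gripper_width: 0.0107
grip_force: 59.5
```

Call:
play_rows --pt "0 0 -0.3" --pt "0 0 -0.5" --pt "0 0 -0.8" --pt "0 0 -1" --pt "0 0 -1" --pt "0 0 -1" --pt "0 0 -1" --pt "0 0 -1" --spin '[0,0,0,0,0,0,0,0]' --gripper '[-1,-1,-1,-1,-1,-1,-1,-1]'

```text
clock: 24.45
tool_pos: [0.5629, 0.2691, 0.2464]
ee_rot: [[-0.999, -0.048, 0.0], [-0.048, 0.999, 0.0], [-0.0, 0.0, -1.0]]
wrist_force: [0.3, -1.3, -4.7]
gripper_width: 0.0113
grip_force: 58.6
```

The board is held (about 0.5 kg). I'll lift clear of the short boards and carry it in front of the hook.

Call:
play_rows --pt "0 0 -1.3" --pt "0 0 -1.5" --pt "0 0 -1.5" --pt "0 0 -1.5" --pt "0 0 -1.5" --pt "0 0 -1.2" --pt "0 -0.5 -0.8" --pt "0 -1 -0.3" --spin '[0,0,0,0,0,0,0,0]' --gripper '[-1,-1,-1,-1,-1,-1,-1,-1]'

```text
clock: 25.25
tool_pos: [0.5635, 0.2548, 0.3423]
ee_rot: [[-0.999, -0.05, 0.001], [-0.05, 0.999, 0.001], [-0.001, 0.001, -1.0]]
wrist_force: [-0.1, 0.0, -4.9]
gripper_width: 0.011
grip_force: 58.6
```

Call:
play_rows --pt "0.3 -2 0" --pt "0.3 -3 0" --pt "0.3 -3.5 0" --pt "0.3 -3.5 0" --pt "0.3 -3.5 0" --pt "0.3 -3.5 0" --pt "0.3 -3.5 0" --pt "0.3 -3.5 0" --spin '[0,0,0,0,0,0,0,0]' --gripper '[-1,-1,-1,-1,-1,-1,-1,-1]'

```text
clock: 26.05
tool_pos: [0.5513, -0.0095, 0.3409]
ee_rot: [[-0.999, -0.047, -0.001], [-0.047, 0.999, -0.001], [0.001, -0.001, -1.0]]
wrist_force: [0.4, 0.6, -5.2]
gripper_width: 0.011
grip_force: 58.6
```

Call:
play_rows --pt "0.3 -2.5 0" --pt "0.3 -1.9 0.3" --pt "0.3 -1.3 0.5" --pt "0.2 -0.8 0.7" --pt "0 0 0.8" --pt "0 0 0.8" --pt "0 0 0.3" --pt "0 0 0" --spin '[0,0,1.5,2,2,1.5,0,0]' --gripper '[-1,-1,-1,-1,-1,-1,-1,-1]'

```text
clock: 26.85
tool_pos: [0.5439, -0.0712, 0.3065]
ee_rot: [[-0.997, 0.072, -0.002], [0.072, 0.997, 0.001], [0.002, 0.0, -1.0]]
wrist_force: [-0.6, -0.5, -4.2]
gripper_width: 0.0107
grip_force: 58.6
```

Call:
play_rows --pt "0 -0.5 0.8" --pt "0 -0.5 0.8" --pt "0 -0.5 0.8" --pt "0 -0.2 0.5" --pt "0 0 0.2" --pt "0 0 0" --pt "0 0 0" --pt "0 0 0" --spin '[0,0,0,0,0,0,0,0]' --gripper '[-1,-1,-1,-1,-1,-1,-1,-1]'

```text
clock: 27.65
tool_pos: [0.5433, -0.0889, 0.2767]
ee_rot: [[-0.997, 0.073, 0.001], [0.073, 0.997, 0.0], [-0.001, 0.0, -1.0]]
wrist_force: [-0.1, 0.4, -5.5]
gripper_width: 0.011
grip_force: 58.7
```

```bash
python3 - <<'E'
from h import *
s=env.sense(); T=s["tool_pos"];R=s["ee_rot"]; print(T,R.round(3).tolist(),s["clock"])
g=grab("side","s7");t=grab("top","t7");w=grab("wrist","w7")
tx,ty=R[:,0],R[:,1]; top=T+[0,0,.015]
P={"tip":[.540,-.146,.226],"pin":[.5325,-.2283,.22],"slotTbackL":top-ty*.006+tx*.006-[0,0,.06],"slotTbackR":top-ty*.006-tx*.006-[0,0,.06],"slotBback":top-ty*.006-[0,0,.11],"topbackBase":top-ty*.006+tx*.075,"topbackFar":top-ty*.006-tx*.075,"botbackFar":top-ty*.006-tx*.075-[0,0,.19]}
for k,v in P.items(): print(k,"side",proj(g,v)[0].round(1),"top",proj(t,v)[0].round(1))
p=proj(g,P["slotBback"])[0]; x0,y0=int(p[0])-65,int(p[1])-65
a=cv2.resize(g["frame"][y0:y0+120,x0:x0+160],None,fx=5,fy=5,interpolation=cv2.INTER_CUBIC)
a=cv2.convertScaleAbs(a,alpha=1.5,beta=15)
cv2.imwrite("pics/s7c.png",a);print("crop origin",x0,y0)
E
```

```text
[ 0.54326711 -0.08885394  0.27671843] [[-0.997, 0.073, 0.001], [0.073, 0.997, 0.0], [-0.001, 0.0, -1.0]] 27.65
tip side [337.7 190.7] top [326.6 157.7]
pin side [363.7 210.8] top [355.9 161.2]
slotTbackL side [320.4 179.6] top [308.2 158.2]
slotTbackR side [324.  177.8] top [308.6 153.9]
slotBback side [320.3 195.5] top [306.2 159.1]
topbackBase side [300.4 168.1] top [309.1 180.3]
topbackFar side [347.  147.3] top [313.4 124. ]
botbackFar side [338.1 209.5] top [305.  139.8]
crop origin 255 130
```

View pics/s7c.png

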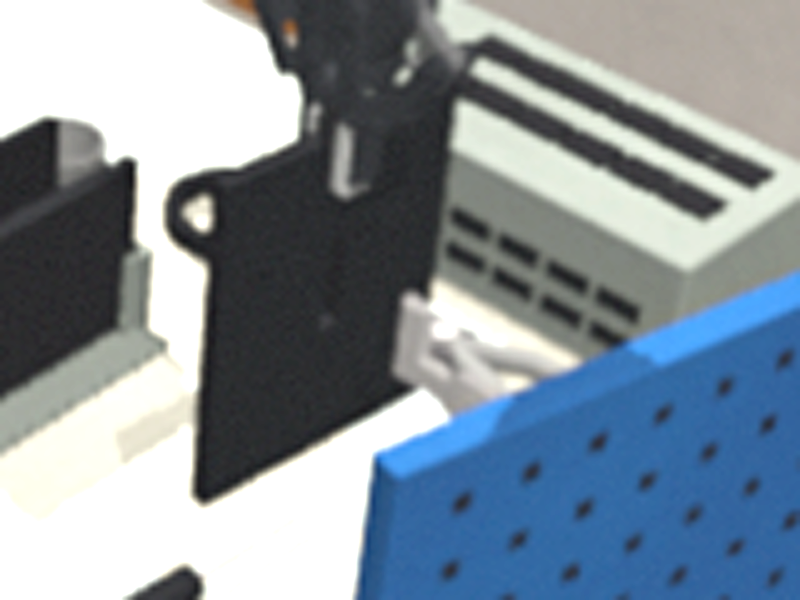

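The side crop shows the tip at (413,300), i.e. px (337.6,190.0) against a predicted (337.7,190.7). The board hangs upright with the slot's lower end at about (327,322) against a predicted (326,327). I'll check the slot and edges numerically.

```bash
python3 - <<'E'
from h import *
g=load("s7");f=cv2.cvtColor(g["frame"],cv2.COLOR_BGR2GRAY)
for r in range(168,202): print(r,f[r,312:334].tolist())
T=np.array([.54327,-.08885,.27672]);tx=np.array([-.997,.073,0]);ty=np.array([.073,.997,0]);top=T+[0,0,.015]
for nm,d in [("L front",ty*.006+tx*.075),("R back",-ty*.006-tx*.075)]:
  for h in (-.03,-.08,-.12,-.18):
    p=proj(g,top+d+[0,0,h])[0]; r,c=int(round(p[1])),int(round(p[0])); print(nm,h,p.round(1),r,c-6,f[r,c-6:c+7].tolist())
for a in (-.04,.03):
    p=proj(g,top-ty*.006+tx*a-[0,0,.19])[0];r,c=int(round(p[1])),int(round(p[0])); print("bottom",p.round(1),r-7,f[r-7:r+8,c].tolist())
# wrist strip: board top ends in w7
E
```

```text
168 [18, 21, 21, 19, 20, 18, 21, 20, 24, 45, 79, 101, 95, 73, 52, 36, 27, 17, 17, 15, 19, 20]
169 [20, 20, 19, 18, 21, 19, 19, 19, 15, 21, 40, 59, 63, 43, 26, 19, 15, 17, 16, 17, 20, 18]
170 [22, 20, 18, 17, 23, 22, 19, 21, 20, 17, 18, 24, 27, 18, 15, 19, 18, 18, 21, 22, 20, 19]
171 [19, 22, 20, 17, 17, 20, 18, 16, 19, 18, 20, 14, 14, 18, 20, 18, 20, 21, 18, 21, 21, 21]
172 [19, 21, 19, 19, 20, 19, 19, 19, 19, 18, 19, 16, 20, 20, 18, 21, 22, 18, 22, 21, 21, 22]
173 [20, 22, 20, 18, 20, 22, 21, 19, 21, 21, 19, 17, 18, 20, 19, 17, 22, 18, 19, 21, 22, 19]
174 [19, 19, 19, 18, 21, 19, 21, 19, 20, 20, 20, 22, 20, 20, 19, 20, 20, 20, 16, 22, 22, 22]
175 [20, 20, 20, 21, 19, 20, 22, 20, 20, 18, 17, 20, 18, 20, 19, 19, 15, 18, 20, 19, 19, 20]
176 [19, 19, 17, 20, 19, 20, 20, 20, 20, 21, 19, 19, 19, 20, 16, 20, 19, 19, 18, 21, 20, 18]
177 [20, 19, 18, 21, 20, 19, 21, 20, 18, 19, 18, 18, 20, 20, 16, 19, 24, 19, 19, 21, 20, 17]
178 [19, 21, 21, 21, 20, 18, 21, 18, 21, 19, 16, 17, 19, 22, 20, 22, 20, 19, 19, 18, 21, 18]
179 [20, 18, 18, 21, 17, 19, 19, 18, 19, 18, 16, 19, 17, 20, 20, 21, 19, 18,
[... 2297 characters left out ...]
, 161, 163, 158, 94, 22, 11, 17, 20, 20, 19]
L front -0.18 [292.4 226.9] 227 286 [207, 206, 206, 208, 209, 207, 179, 98, 19, 12, 16, 17, 14]
R back -0.03 [345.5 157.9] 158 340 [19, 17, 21, 17, 45, 102, 139, 145, 146, 145, 144, 143, 143]
R back -0.08 [343.1 174.9] 175 337 [19, 19, 17, 20, 20, 27, 54, 71, 66, 51, 33, 23, 15]
R back -0.12 [341.2 188. ] 188 335 [36, 62, 67, 54, 27, 48, 117, 162, 166, 160, 148, 133, 115]
R back -0.18 [338.5 206.5] 207 333 [16, 14, 14, 28, 56, 99, 125, 109, 95, 93, 94, 94, 94]
bottom [328.6 214.6] 208 [16, 18, 13, 14, 56, 133, 194, 216, 217, 216, 215, 200, 165, 135, 117]
bottom [308.8 225.3] 218 [19, 21, 20, 14, 22, 79, 158, 201, 208, 206, 205, 205, 205, 206, 207]
```

```bash
python3 - <<'E'
from h import *
g=load("s7");f=cv2.cvtColor(g["frame"],cv2.COLOR_BGR2GRAY)
T=np.array([.54327,-.08885,.27672]);tx=np.array([-.997,.073,0]);ty=np.array([.073,.997,0])
for off in (.015,.018,.021):
  for sh in (-.001,0,.001):
    top=T+[0,0,off]
    M=[]
    for d in (-.006,.006):
        q=proj(g,[top+ty*d+tx*(a+sh)+[0,0,h] for a,h in((.006,-.06),(-.006,-.06),(-.006,-.11),(.006,-.11))])
        m=np.zeros((384*16,512*16),np.uint8);cv2.fillPoly(m,[np.round((q+.5)*16).astype(int)],255);M.append(m)
    m=cv2.bitwise_and(*M)
    m=cv2.resize(m,(512,384),interpolation=cv2.INTER_AREA)
    ys,xs=np.nonzero(m>60); print(off,sh,(ys.min(),ys.max(),xs.min(),xs.max()) if len(ys) else None)
    if sh==0:
        for r in range(190,198): print("   ",r,m[r,316:325].tolist())
  for a in (.07,.06,.05,.04):
    p=proj(g,top-ty*.006+tx*a)[0]; p2=proj(g,top+ty*.006+tx*a)[0]
    print("top",a,p.round(1),p2.round(1), f[int(p[1])-8:int(p[1])+6,int(round(p[0]))].tolist(),int(p[1])-8)
E
```

```text
0.015 -0.001 None
0.015 0 None
    190 [0, 0, 0, 0, 0, 0, 0, 0, 0]
    191 [0, 0, 0, 0, 0, 0, 0, 0, 0]
    192 [0, 0, 0, 0, 0, 0, 0, 0, 0]
    193 [0, 0, 0, 0, 0, 0, 0, 0, 0]
    194 [0, 0, 0, 0, 0, 0, 0, 0, 0]
    195 [0, 0, 0, 0, 0, 0, 0, 0, 0]
    196 [0, 0, 0, 0, 0, 0, 0, 0, 0]
    197 [0, 0, 0, 0, 0, 0, 0, 0, 0]
0.015 0.001 None
top 0.07 [302.1 167.4] [298.5 165. ] [215, 216, 217, 199, 117, 32, 31, 30, 20, 19, 21, 21, 20, 20] 159
top 0.06 [305.4 165.9] [301.8 163.5] [214, 215, 216, 208, 166, 82, 26, 30, 26, 18, 18, 17, 18, 20] 157
top 0.05 [308.7 164.4] [305.  162.1] [214, 216, 216, 199, 123, 39, 29, 29, 22, 20, 19, 21, 20, 18] 156
top 0.04 [311.9 163. ] [308.3 160.7] [217, 218, 219, 211, 163, 77, 28, 31, 25, 19, 18, 18, 21, 19] 154
0.018 -0.001 None
0.018 0 None
    190 [0, 0, 0, 0, 0, 0, 0, 0, 0]
    191 [0, 0, 0, 0, 0, 0, 0, 0, 0]
    192 [0, 0, 0, 0, 0, 0, 0, 0, 0]
    193 [0, 0, 0, 0, 0, 0, 0, 0, 0]
    194 [0, 0, 0, 0, 0, 0, 0, 0, 0]
    195 [0, 0, 0, 0, 0, 0, 0, 0, 0]
    196 [0, 0, 0, 0, 0, 0, 0, 0, 0]
    197 [0, 0, 0, 0, 0, 0, 0, 0, 0]
0.018 0.001 None
top 0.07 [302.2 
[... 455 characters left out ...]
0, 0, 0, 0]
    191 [0, 0, 0, 0, 0, 0, 0, 0, 0]
    192 [0, 0, 0, 0, 0, 0, 0, 0, 0]
    193 [0, 0, 0, 0, 0, 0, 0, 0, 0]
    194 [0, 0, 0, 0, 0, 0, 0, 0, 0]
    195 [0, 0, 0, 0, 0, 0, 0, 0, 0]
    196 [0, 0, 0, 0, 0, 0, 0, 0, 0]
    197 [0, 0, 0, 0, 0, 0, 0, 0, 0]
0.021 0.001 None
top 0.07 [302.2 165.1] [298.6 162.7] [214, 214, 215, 216, 217, 199, 117, 32, 31, 30, 20, 19, 21, 21] 157
top 0.06 [305.6 163.6] [301.9 161.3] [214, 214, 215, 216, 215, 198, 132, 50, 28, 29, 20, 18, 20, 18] 155
top 0.05 [308.9 162.2] [305.2 159.9] [214, 214, 214, 216, 216, 199, 123, 39, 29, 29, 22, 20, 19, 21] 154
top 0.04 [312.1 160.7] [308.5 158.4] [216, 217, 217, 218, 219, 211, 163, 77, 28, 31, 25, 19, 18, 18] 152
```

```bash
python3 - <<'E'
from h import *
g=load("w5");f=cv2.cvtColor(g["frame"],cv2.COLOR_BGR2GRAY)
u=np.array([.0752,.9972,0]);n=np.array([.9972,-.0752,0]);c=np.array([.540,-.146,.226])
print("tip top quad",proj(g,[c+a*u+b*n for a,b in((-.008,-.004),(.004,-.004),(.008,0),(.004,.004),(-.008,.004))]).round(1).tolist())
s=c-u*.017-[0,0,.026]
print("saddle floor mid edges",proj(g,[s-.004*n,s+.004*n]).round(1).tolist(), "shoulder",proj(g,[c-u*.04-[0,0,.019]+k*.004*n for k in(-1,1)]).round(1).tolist())
for r in range(216,254): print(r,f[r,236:302:2].tolist())
E
```

```text
tip top quad [[280.7, 238.8], [293.0, 238.5], [297.0, 242.0], [292.9, 245.8], [280.8, 246.1]]
saddle floor mid edges [[270.3, 227.9], [270.5, 234.7]] shoulder [[248.5, 231.4], [248.8, 238.3]]
216 [174, 173, 174, 175, 175, 175, 172, 174, 173, 175, 174, 172, 174, 172, 174, 174, 174, 173, 175, 173, 173, 174, 173, 174, 174, 177, 176, 174, 174, 175, 175, 174, 175]
217 [177, 175, 178, 177, 173, 175, 175, 174, 174, 173, 175, 171, 173, 175, 174, 173, 172, 174, 174, 175, 173, 174, 172, 170, 172, 174, 173, 174, 176, 173, 171, 174, 174]
218 [179, 181, 146, 176, 180, 179, 176, 178, 176, 174, 172, 172, 173, 174, 175, 176, 173, 174, 173, 176, 172, 173, 173, 172, 173, 174, 169, 175, 174, 174, 173, 175, 174]
219 [88, 91, 52, 54, 89, 145, 152, 181, 180, 179, 176, 176, 175, 175, 175, 173, 175, 173, 172, 172, 173, 174, 175, 173, 174, 173, 170, 175, 171, 174, 172, 175, 175]
220 [57, 66, 62, 59, 61, 59, 53, 87, 115, 154, 179, 177, 178, 177, 175, 173, 173, 173, 173, 174, 176, 174, 177, 175, 175, 175, 176, 175, 175, 174, 175, 173, 176]
221 [63, 65, 67, 65, 67, 61, 62, 60, 56, 57, 85, 86, 154, 177, 177, 177
[... 4479 characters left out ...]
175, 175, 172, 174, 174, 179, 83, 1]
250 [176, 173, 173, 176, 173, 173, 173, 173, 175, 173, 174, 174, 174, 169, 174, 175, 176, 176, 175, 177, 174, 173, 174, 173, 174, 173, 176, 174, 174, 176, 177, 82, 4]
251 [173, 174, 174, 176, 173, 172, 174, 172, 173, 172, 175, 174, 175, 120, 171, 170, 170, 170, 178, 169, 174, 175, 172, 174, 175, 174, 173, 172, 176, 175, 179, 81, 20]
252 [173, 172, 172, 172, 175, 173, 173, 172, 171, 174, 174, 174, 171, 137, 121, 125, 84, 87, 169, 118, 170, 175, 174, 174, 174, 175, 174, 173, 174, 174, 178, 78, 5]
253 [175, 171, 173, 174, 174, 174, 171, 174, 173, 174, 172, 174, 138, 123, 122, 130, 82, 72, 41, 93, 105, 166, 170, 176, 173, 176, 172, 172, 173, 175, 178, 58, 17]
```

Tip and saddle edges match within 0.5 px. The slot will be centred vertically around the tip at TCP z≈0.274. Align, then approach slowly.

Call:
play_rows --pt "-0.15 0 0.15" --pt "0 0 0.12" --pt "0 -0.5 0" --pt "0 -1 0" --pt "0 -1 0" --pt "0 -0.5 0" --pt "0 0 0" --pt "0 0 0" --spin '[0,0,0,0,0,0,0,0]' --gripper '[-1,-1,-1,-1,-1,-1,-1,-1]'

```text
clock: 28.6
tool_pos: [0.5422, -0.1191, 0.2736]
ee_rot: [[-0.997, 0.074, -0.0], [0.074, 0.997, 0.001], [0.0, 0.001, -1.0]]
wrist_force: [-0.2, 0.3, -4.5]
gripper_width: 0.0108
grip_force: 58.7
```

```bash
python3 - <<'E'
from h import *
s=env.sense(); T=s["tool_pos"];R=s["ee_rot"];print(T,R.round(3).tolist(),s["wrist_force"].round(2))
u=np.array([.0715,.9974]);n=np.array([.9974,-.0715]);tip=np.array([.5403,-.146])
d=T[:2]-tip; print("along from tip",d@u,"lateral TCP vs arm line",d@n)
E
```

```text
[ 0.54222797 -0.11911542  0.27359996] [[-0.997, 0.074, -0.0], [0.074, 0.997, 0.001], [0.0, 0.001, -1.0]] [-0.25  0.34 -4.48]
along from tip 0.026952527202542566 lateral TCP vs arm line 7.077115012966463e-07
```

Call:
play_rows --pt "-0.03 -0.3 0" --pt "0 -0.3 0" --pt "0 -0.3 0" --pt "0 -0.3 0" --pt "0 -0.3 0" --pt "0 -0.3 0" --pt "0 -0.2 0" --pt "0 0 0" --spin '[0,0,0,0,0,0,0,0]' --gripper '[-1,-1,-1,-1,-1,-1,-1,-1]'

```text
clock: 29.4
tool_pos: [0.541, -0.1397, 0.2736]
ee_rot: [[-0.997, 0.074, -0.0], [0.074, 0.997, -0.0], [0.0, -0.0, -1.0]]
wrist_force: [-0.5, -0.5, -4.5]
gripper_width: 0.011
grip_force: 58.7
```

Call:
play_rows --pt "0 -0.2 0" --pt "0 -0.2 0" --pt "0 -0.2 0" --pt "0 -0.2 0" --pt "0 -0.1 0" --pt "0 0 0" --pt "0 0 0" --pt "0 0 0" --spin '[0,0,0,0,0,0,0,0]' --gripper '[-1,-1,-1,-1,-1,-1,-1,-1]'

```text
clock: 30.2
tool_pos: [0.5404, -0.1479, 0.2736]
ee_rot: [[-0.997, 0.073, -0.0], [0.073, 0.997, 0.0], [0.0, 0.0, -1.0]]
wrist_force: [0.2, 0.8, -4.9]
gripper_width: 0.0112
grip_force: 58.7
```

Call:
play_rows --pt "0 -0.2 0" --pt "0 -0.3 0" --pt "0 -0.3 0" --pt "0 -0.3 0" --pt "0 -0.3 0" --pt "0 -0.1 0" --pt "0 0 0" --pt "0 0 0" --spin '[0,0,0,0,0,0,0,0]' --gripper '[-1,-1,-1,-1,-1,-1,-1,-1]'

```text
clock: 31.0
tool_pos: [0.5393, -0.1629, 0.2736]
ee_rot: [[-0.997, 0.073, -0.0], [0.073, 0.997, 0.0], [0.0, 0.0, -1.0]]
wrist_force: [-0.6, 1.1, -4.6]
gripper_width: 0.0109
grip_force: 58.6
```

```bash
python3 - <<'E'
from h import *
s=env.sense(); T=s["tool_pos"];R=s["ee_rot"];print(T,s["wrist_force"].round(2),s["wrist_torque"].round(3))
g=grab("side","s8");t=grab("top","t8")
tx,ty=R[:,0],R[:,1];u=np.array([.0715,.9974,0]);n=np.array([.9974,-.0715,0]);tip=np.array([.5403,-.146,.226])
print("lat",(T-tip)@n,"along",(T-tip)@u)
f=cv2.cvtColor(g["frame"],cv2.COLOR_BGR2GRAY)
p=proj(g,tip)[0];print("tip px",p)
for off in (.0165,):
  top=T+[0,0,off]
  for nm,h in (("slotT",-.06),("slotB",-.11)): print(nm,proj(g,[top-ty*.006+tx*a+[0,0,h] for a in(.006,-.006)]).round(1).tolist())
r0,c0=int(p[1])-14,int(p[0])-16
print(r0,c0)
for r in range(r0,r0+36,2): print(r,f[r,c0:c0+34].tolist())
E
```

```text
[ 0.53932792 -0.16287878  0.27360636] [-0.6   1.1  -4.63] [-0.008 -0.003 -0.025]
lat 0.00023728397814505922 along -0.016904401462226427
tip px [337.78534186 190.6608932 ]
slotT [[343.5, 194.9], [347.1, 193.0]]
slotB [[340.9, 212.0], [344.4, 210.0]]
176 321
176 [170, 164, 163, 148, 125, 109, 94, 81, 73, 65, 54, 42, 33, 34, 35, 34, 32, 34, 29, 25, 19, 18, 17, 25, 56, 88, 103, 94, 58, 29, 26, 26, 27, 28]
178 [208, 187, 167, 154, 151, 139, 98, 53, 35, 34, 32, 33, 34, 30, 29, 26, 21, 21, 19, 20, 20, 21, 18, 31, 67, 99, 105, 90, 49, 23, 26, 28, 25, 25]
180 [199, 159, 123, 72, 46, 34, 30, 32, 33, 33, 30, 24, 20, 20, 21, 20, 18, 21, 21, 21, 19, 18, 18, 40, 75, 100, 100, 76, 38, 23, 29, 27, 26, 22]
182 [108, 33, 21, 31, 33, 30, 26, 24, 21, 17, 19, 18, 19, 20, 20, 18, 19, 20, 21, 21, 17, 17, 24, 52, 84, 103, 102, 76, 48, 35, 30, 27, 20, 18]
184 [71, 10, 12, 18, 19, 17, 19, 18, 20, 19, 19, 19, 19, 19, 17, 19, 20, 20, 20, 17, 20, 17, 18, 26, 50, 82, 100, 89, 56, 31, 18, 18, 18, 17]
186 [41, 8, 17, 17, 21, 16, 19, 18, 21, 20, 18, 22, 18, 23, 17, 20, 20, 18, 19, 19, 20, 21, 21, 17, 15, 17, 19, 17,
[... 1033 characters left out ...]
, 22, 19, 21, 19, 20, 17, 21, 18, 20, 19, 21, 19, 21, 19, 13, 31, 65, 85, 58, 27, 20, 25, 30, 27, 21, 17, 19, 18, 19]
204 [19, 22, 20, 23, 20, 16, 17, 19, 17, 22, 17, 21, 19, 19, 21, 17, 18, 20, 17, 18, 45, 95, 129, 122, 93, 84, 103, 115, 110, 85, 50, 27, 17, 16]
206 [17, 19, 22, 19, 18, 21, 21, 19, 19, 20, 19, 21, 19, 18, 20, 20, 20, 21, 18, 19, 45, 79, 101, 105, 99, 99, 107, 117, 125, 129, 124, 107, 80, 48]
208 [16, 20, 18, 18, 20, 20, 18, 18, 20, 18, 22, 19, 20, 20, 19, 20, 19, 22, 18, 26, 56, 87, 95, 93, 94, 95, 97, 99, 103, 109, 118, 127, 128, 112]
210 [19, 18, 21, 19, 20, 22, 20, 19, 21, 19, 18, 20, 19, 20, 21, 18, 20, 17, 19, 23, 48, 79, 94, 96, 96, 95, 95, 96, 98, 99, 98, 99, 99, 96]
```

The hook passes cleanly through the slot and the forces are clean. Lowering now.

Call:
play_rows --pt "0 0 0.2" --pt "0 0 0.3" --pt "0 0 0.4" --pt "0 0 0.4" --pt "0 0 0.4" --pt "0 0 0.4" --pt "0 0 0.2" --pt "0 0 0" --spin '[0,0,0,0,0,0,0,0]' --gripper '[-1,-1,-1,-1,-1,-1,-1,-1]'

```text
clock: 31.9
tool_pos: [0.5391, -0.163, 0.2501]
ee_rot: [[-0.997, 0.074, -0.001], [0.074, 0.997, 0.0], [0.001, 0.0, -1.0]]
wrist_force: [0.7, -0.1, -4.7]
gripper_width: 0.011
grip_force: 58.6
```

Call:
play_rows --pt "0 0 0.1" --pt "0 0 0.1" --pt "0 0 0.1" --pt "0 0 0.05" --pt "0 0 0.05" --pt "0 0 0" --pt "0 0 0" --pt "0 0 0" --spin '[0,0,0,0,0,0,0,0]' --gripper '[-1,-1,-1,-1,-1,-1,-1,-1]'

```text
clock: 32.7
tool_pos: [0.5393, -0.1631, 0.2467]
ee_rot: [[-0.997, 0.074, 0.0], [0.074, 0.997, -0.0], [-0.0, -0.0, -1.0]]
wrist_force: [0.1, -0.8, -4.7]
gripper_width: 0.0109
grip_force: 58.6
```

Call:
play_rows --pt "0 0 0.05" --pt "0 0 0.05" --pt "0 0 0" --pt "0 0 0" --pt "0 0 0.05" --pt "0 0 0" --pt "0 0 0" --pt "0 0 0" --spin '[0,0,0,0,0,0,0,0]' --gripper '[-1,-1,-1,-1,-1,-1,-1,-1]'

```text
clock: 33.5
tool_pos: [0.5393, -0.1631, 0.2451]
ee_rot: [[-0.997, 0.074, -0.0], [0.074, 0.997, -0.0], [0.0, -0.0, -1.0]]
wrist_force: [0.8, 0.4, -4.2]
gripper_width: 0.0112
grip_force: 58.6
```

Call:
play_rows --pt "0 0 0.05" --pt "0 0 0" --pt "0 0 0" --pt "0 0 0" --pt "0 0 0" --pt "0 0 0" --pt "0 0 0" --pt "0 0 0" --spin '[0,0,0,0,0,0,0,0]' --gripper '[-1,-1,-1,-1,-1,-1,-1,-1]'

```text
clock: 34.3
tool_pos: [0.5393, -0.163, 0.2446]
ee_rot: [[-0.997, 0.074, -0.0], [0.074, 0.997, -0.0], [0.0, -0.0, -1.0]]
wrist_force: [-0.3, 0.3, -5.2]
gripper_width: 0.0107
grip_force: 58.6
```

Call:
play_rows --pt "0 0 0.05" --pt "0 0 0" --pt "0 0 0.05" --pt "0 0 0" --pt "0 0 0" --pt "0 0 0" --pt "0 0 0" --pt "0 0 0" --spin '[0,0,0,0,0,0,0,0]' --gripper '[-1,-1,-1,-1,-1,-1,-1,-1]'

```text
clock: 35.1
tool_pos: [0.5393, -0.1631, 0.2436]
ee_rot: [[-0.997, 0.074, -0.0], [0.074, 0.997, -0.0], [0.0, -0.0, -1.0]]
wrist_force: [-0.1, -0.2, -4.3]
gripper_width: 0.0108
grip_force: 58.6
```

Call:
play_rows --pt "0 0 0.05" --pt "0 0 0" --pt "0 0 0" --pt "0 0 0" --pt "0 0 0" --pt "0 0 0" --pt "0 0 0" --pt "0 0 0" --spin '[0,0,0,0,0,0,0,0]' --gripper '[-1,-1,-1,-1,-1,-1,-1,-1]'

```text
clock: 35.9
tool_pos: [0.5393, -0.1631, 0.2431]
ee_rot: [[-0.997, 0.074, -0.0], [0.074, 0.997, -0.0], [0.0, -0.0, -1.0]]
wrist_force: [-0.3, 0.4, -4.0]
gripper_width: 0.0111
grip_force: 58.6
```

Call:
play_rows --pt "0 0 0.05" --pt "0 0 0" --pt "0 0 0" --pt "0 0 0" --pt "0 0 0" --pt "0 0 0" --pt "0 0 0" --pt "0 0 0" --spin '[0,0,0,0,0,0,0,0]' --gripper '[-1,-1,-1,-1,-1,-1,-1,-1]'

```text
clock: 36.7
tool_pos: [0.5393, -0.1631, 0.2426]
ee_rot: [[-0.997, 0.074, -0.0], [0.074, 0.997, -0.0], [0.0, -0.0, -1.0]]
wrist_force: [0.3, -0.3, -4.3]
gripper_width: 0.0113
grip_force: 58.6
```

Call:
play_rows --pt "0 0 0.05" --pt "0 0 0" --pt "0 0 0" --pt "0 0 0" --pt "0 0 0" --pt "0 0 0" --pt "0 0 0" --pt "0 0 0" --spin '[0,0,0,0,0,0,0,0]' --gripper '[-1,-1,-1,-1,-1,-1,-1,-1]'

```text
clock: 37.5
tool_pos: [0.5393, -0.1631, 0.2421]
ee_rot: [[-0.997, 0.074, -0.0], [0.074, 0.997, -0.0], [0.0, -0.0, -1.0]]
wrist_force: [-0.3, -0.3, -4.8]
gripper_width: 0.0111
grip_force: 58.6
```

Call:
play_rows --pt "0 0 0.05" --pt "0 0 0" --pt "0 0 0" --pt "0 0 0" --pt "0 0 0" --pt "0 0 0" --pt "0 0 0" --pt "0 0 0" --spin '[0,0,0,0,0,0,0,0]' --gripper '[-1,-1,-1,-1,-1,-1,-1,-1]'

```text
clock: 38.3
tool_pos: [0.5393, -0.1631, 0.2416]
ee_rot: [[-0.997, 0.074, -0.0], [0.074, 0.997, -0.0], [0.0, -0.0, -1.0]]
wrist_force: [-0.7, -0.5, -4.7]
gripper_width: 0.0112
grip_force: 58.6
```

Call:
play_rows --pt "0 0 0.05" --pt "0 0 0" --pt "0 0 0" --pt "0 0 0" --pt "0 0 0" --pt "0 0 0" --pt "0 0 0" --pt "0 0 0" --spin '[0,0,0,0,0,0,0,0]' --gripper '[-1,-1,-1,-1,-1,-1,-1,-1]'

```text
clock: 39.1
tool_pos: [0.5393, -0.1631, 0.2412]
ee_rot: [[-0.997, 0.074, 0.0], [0.074, 0.997, -0.0], [-0.0, -0.0, -1.0]]
wrist_force: [0.1, 0.4, -3.7]
gripper_width: 0.0109
grip_force: 58.7
```

Call:
play_rows --pt "0 0 0.05" --pt "0 0 0" --pt "0 0 0" --pt "0 0 0" --pt "0 0 0" --pt "0 0 0" --pt "0 0 0" --pt "0 0 0" --spin '[0,0,0,0,0,0,0,0]' --gripper '[-1,-1,-1,-1,-1,-1,-1,-1]'

```text
clock: 39.9
tool_pos: [0.5394, -0.1631, 0.2407]
ee_rot: [[-0.997, 0.074, 0.0], [0.074, 0.997, -0.0], [-0.0, -0.0, -1.0]]
wrist_force: [-0.3, -0.2, -1.5]
gripper_width: 0.0109
grip_force: 59.0
```

Load is transferring to the hook at TCP 0.2407. One last nudge, then release gently.

Call:
play_rows --pt "0 0 0.03" --pt "0 0 0" --pt "0 0 0" --pt "0 0 0" --pt "0 0 0" --pt "0 0 0" --pt "0 0 0" --pt "0 0 0" --spin '[0,0,0,0,0,0,0,0]' --gripper '[-1,-1,-1,-1,-1,-1,-1,-1]'

```text
clock: 40.7
tool_pos: [0.5394, -0.1631, 0.2404]
ee_rot: [[-0.997, 0.074, 0.0], [0.074, 0.997, -0.0], [-0.0, -0.0, -1.0]]
wrist_force: [-0.1, -0.1, 0.7]
gripper_width: 0.0109
grip_force: 59.3
```

```bash
python3 - <<'E'
from h import *
s=env.sense(); T=s["tool_pos"];R=s["ee_rot"];print(T,s["wrist_force"].round(2),s["wrist_torque"].round(3))
g=grab("side","s9");f=cv2.cvtColor(g["frame"],cv2.COLOR_BGR2GRAY);tx,ty=R[:,0],R[:,1]
for off in (.0165,.0195):
  for a in (.07,.06,.05,.04):
    p=proj(g,T+[0,0,off]-ty*.006+tx*a)[0]; r=int(p[1])-8
    print(off,a,p.round(1),r,f[r:r+14,int(round(p[0]))].tolist())
E
```

```text
[ 0.53939332 -0.16309241  0.24042548] [-0.05 -0.05  0.75] [ 0.043  0.133 -0.022]
0.0165 0.07 [324.5 195.7] 187 [212, 214, 212, 190, 115, 39, 28, 29, 23, 20, 18, 22, 17, 20]
0.0165 0.06 [327.8 194. ] 186 [213, 214, 203, 155, 73, 27, 32, 27, 21, 19, 19, 18, 21, 19]
0.0165 0.05 [331.1 192.4] 184 [185, 211, 214, 189, 115, 40, 28, 29, 23, 19, 20, 18, 20, 22]
0.0165 0.04 [334.3 190.7] 182 [149, 162, 162, 155, 125, 64, 27, 32, 27, 22, 15, 20, 19, 17]
0.0195 0.07 [324.7 194.6] 186 [212, 212, 214, 212, 190, 115, 39, 28, 29, 23, 20, 18, 22, 17]
0.0195 0.06 [328.  192.9] 184 [213, 213, 213, 214, 203, 155, 73, 27, 32, 27, 21, 19, 19, 18]
0.0195 0.05 [331.2 191.3] 183 [165, 185, 211, 214, 189, 115, 40, 28, 29, 23, 19, 20, 18, 20]
0.0195 0.04 [334.4 189.6] 181 [123, 149, 162, 162, 155, 125, 64, 27, 32, 27, 22, 15, 20, 19]
```

Call:
play_rows --pt "0 0 0" --pt "0 0 0" --pt "0 0 0" --pt "0 0 0" --pt "0 0 0" --pt "0 0 0" --pt "0 0 0" --pt "0 0 0" --spin '[0,0,0,0,0,0,0,0]' --gripper '[-0.9,-0.85,-0.82,-0.8,-0.79,-0.78,-0.77,-0.76]'

```text
clock: 41.55
tool_pos: [0.5394, -0.1631, 0.2404]
ee_rot: [[-0.997, 0.074, 0.0], [0.074, 0.997, -0.0], [-0.0, -0.0, -1.0]]
wrist_force: [-0.0, 0.6, 0.9]
gripper_width: 0.0111
grip_force: 59.4
```

```bash
python3 - <<'E'
from h import *
s=env.sense();print(s["wrist_force"].round(2),s["wrist_torque"].round(3),s["gripper_width"],s["grip_force"])
E
```

```text
[-0.04  0.59  0.9 ] [-0.029  0.071  0.04 ] 0.011118515621817595 59.37325894832611
```

Call:
play_rows --pt "0 0 0" --pt "0 0 0" --pt "0 0 0" --pt "0 0 0" --pt "0 0 0" --pt "0 0 0" --pt "0 0 0" --pt "0 0 0" --spin '[0,0,0,0,0,0,0,0]' --gripper '[-0.74,-0.72,-0.7,-0.67,-0.64,-0.6,-0.55,-0.5]'

```text
clock: 42.35
tool_pos: [0.5393, -0.163, 0.2403]
ee_rot: [[-0.997, 0.074, -0.0], [0.074, 0.997, 0.0], [0.0, 0.0, -1.0]]
wrist_force: [-0.1, -0.1, 0.7]
gripper_width: 0.0212
grip_force: 0.0
```

```bash
python3 - <<'E'
from h import *
s=env.sense();T=s["tool_pos"];R=s["ee_rot"];print(s["wrist_force"].round(2),s["gripper_width"])
g=grab("side","s10");a=load("s9")["frame"].astype(int);d=np.abs(a-g["frame"].astype(int)).max(2);ys,xs=np.nonzero(d>25);print(len(ys),ys.min(),ys.max(),xs.min(),xs.max())
f=cv2.cvtColor(g["frame"],cv2.COLOR_BGR2GRAY);tx,ty=R[:,0],R[:,1]
for a in (.07,.06,.05,.04):
    p=proj(g,T+[0,0,.0165]-ty*.006+tx*a)[0]; r=int(p[1])-8
    print(a,p.round(1),r,f[r:r+14,int(round(p[0]))].tolist())
E
```

```text
[-0.12 -0.1   0.68] 0.021234921036368953
254 144 259 312 375
0.07 [324.5 195.7] 187 [212, 213, 214, 203, 156, 74, 27, 31, 30, 23, 18, 18, 20, 20]
0.06 [327.8 194.1] 186 [214, 214, 203, 155, 73, 27, 31, 26, 21, 17, 22, 20, 20, 22]
0.05 [331.  192.4] 184 [184, 212, 214, 190, 115, 39, 28, 29, 24, 20, 19, 17, 20, 21]
0.04 [334.2 190.8] 182 [140, 149, 149, 144, 123, 65, 27, 30, 27, 24, 18, 21, 22, 20]
```

Released with the board's height unchanged. Opening wider and retreating straight up.

Call:
play_rows --pt "0 0 0" --pt "0 0 0" --pt "0 0 0" --pt "0 0 -0.3" --pt "0 0 -0.5" --pt "0 0 -1" --pt "0 0 -1.5" --pt "0 0 -2" --spin '[0,0,0,0,0,0,0,0]' --gripper '[-0.4,-0.3,-0.2,-0.1,-0.1,-0.1,-0.1,-0.1]'

```text
clock: 43.2
tool_pos: [0.539, -0.163, 0.294]
ee_rot: [[-0.997, 0.074, -0.001], [0.074, 0.997, 0.0], [0.001, 0.0, -1.0]]
wrist_force: [0.0, -0.6, 0.2]
gripper_width: 0.0383
grip_force: 0.0
```

Call:
play_rows --pt "0 0 -2.5" --pt "0 0 -2.5" --pt "0 0.5 -2.5" --pt "0 1 -1" --pt "0 1.5 0" --pt "0 1 0" --pt "0 0 0" --pt "0 0 0" --spin '[0,0,0,0,0,0,0,0]' --gripper '[-0.1,-0.1,-0.1,-0.1,-0.1,-0.1,-0.1,-0.1]'

```text
clock: 44.0
tool_pos: [0.5418, -0.1228, 0.377]
ee_rot: [[-0.997, 0.073, -0.003], [0.073, 0.997, -0.0], [0.003, -0.0, -1.0]]
wrist_force: [0.6, -0.0, -0.6]
gripper_width: 0.0382
grip_force: 0.0
```

```bash
python3 - <<'E'
from h import *
s=env.sense();print(s["tool_pos"],s["clock"],s["wrist_force"].round(2))
g=grab("side","s11");t=grab("top","t11");w=grab("wrist","w11")
tc=np.array([.5393,-.163,0]);R=np.array([[-.997,.074],[.074,.997]]);tx=np.r_[R[:,0],0];ty=np.r_[R[:,1],0]
f=cv2.cvtColor(g["frame"],cv2.COLOR_BGR2GRAY)
for a in (.06,.04,.02,0,-.02,-.04,-.06):
    p=proj(g,tc+[0,0,.26]-ty*.006+tx*a)[0]; r=int(p[1])-8
    print("top",a,p.round(1),r,f[r:r+14,int(round(p[0]))].tolist())
for a in (.06,.03):
    p=proj(g,tc+[0,0,.07]-ty*.006+tx*a)[0]; r=int(p[1])-8
    print("bot",a,p.round(1),r,f[r:r+14,int(round(p[0]))].tolist())
f=cv2.cvtColor(w["frame"],cv2.COLOR_BGR2GRAY)
for a in (.06,.03,0,-.03,-.06):
    p=proj(w,tc+[0,0,.26]+tx*a)[0]; r,c=int(round(p[1])),int(round(p[0])); 
    if 0<r<384: print("w",a,p.round(1),c-20,f[r,max(c-20,0):c+21].tolist())
p=proj(w,[.5403,-.146,.226])[0];print("tip w",p); r,c=p.round().astype(int)
for q in range(r-8,r+9,2): print(q,c-20,f[q,c-20:c+21:2].tolist())
E
```

```text
[ 0.54179012 -0.1227536   0.37704517] 44.0 [ 0.62 -0.02 -0.62]
top 0.06 [327.9 192.9] 184 [213, 213, 214, 214, 203, 155, 73, 27, 29, 28, 21, 20, 21, 20]
top 0.04 [334.4 189.6] 181 [122, 148, 160, 161, 154, 124, 64, 29, 29, 27, 20, 18, 19, 21]
top 0.02 [340.7 186.4] 178 [24, 47, 68, 73, 63, 42, 33, 33, 30, 24, 21, 18, 19, 21]
top 0 [346.9 183.3] 175 [33, 56, 70, 68, 47, 33, 34, 32, 31, 21, 16, 19, 17, 20]
top -0.02 [353.  180.2] 172 [77, 77, 73, 62, 44, 35, 35, 35, 32, 23, 17, 18, 20, 19]
top -0.04 [359.  177.2] 169 [76, 76, 77, 74, 62, 42, 34, 33, 27, 21, 18, 18, 20, 21]
top -0.06 [364.8 174.3] 166 [143, 144, 143, 128, 94, 53, 32, 30, 28, 19, 18, 20, 15, 17]
bot 0.06 [319.9 255.8] 247 [18, 16, 17, 15, 18, 17, 14, 12, 36, 105, 171, 198, 202, 202]
bot 0.03 [328.7 250.6] 242 [43, 41, 43, 44, 43, 42, 42, 42, 43, 43, 43, 43, 46, 43]
w 0.06 [202.4 110.5] 182 [153, 153, 160, 163, 161, 158, 162, 163, 158, 156, 159, 157, 159, 157, 163, 135, 30, 45, 45, 41, 37, 44, 42, 35, 41, 44, 40, 43, 42, 40, 31, 14, 44, 56, 44, 29, 17, 22, 29, 22, 10]
w 0.03 [204.2 149.1] 184 [166, 164, 165, 164, 164, 162
[... 1050 characters left out ...]
, 220, 214, 215, 214, 216, 215, 216, 215, 215, 216, 214]
228 154 [15, 50, 50, 24, 35, 29, 99, 118, 135, 100, 220, 216, 214, 216, 213, 215, 213, 215, 214, 214, 214]
230 154 [40, 51, 45, 24, 24, 76, 106, 139, 132, 101, 219, 214, 214, 216, 215, 214, 215, 215, 215, 215, 214]
232 154 [53, 53, 27, 34, 44, 105, 129, 137, 133, 106, 216, 215, 215, 215, 215, 216, 215, 215, 215, 215, 214]
234 154 [57, 31, 33, 29, 94, 111, 137, 125, 125, 126, 219, 214, 217, 214, 215, 216, 214, 210, 214, 212, 214]
236 154 [23, 31, 35, 63, 104, 136, 138, 109, 120, 86, 190, 209, 208, 208, 214, 216, 219, 219, 214, 216, 213]
238 154 [33, 31, 29, 101, 119, 137, 116, 132, 131, 62, 88, 79, 61, 54, 42, 36, 44, 54, 131, 176, 214]
```

The board hangs seated: top edge at z≈0.26, level, square to the arm, and untouched by the robot. Handing in.

```bash
python3 -c "
from bench import workorder
print(workorder.job_done())"
```

```text
the job is handed in; nothing more can be done
None
```

I swung the hook out to its stop, hung the tall black test board by its slot in the saddle with its circuit side away from the panel, released it, and handed the job in at about 44 s. Forces stayed light throughout, and my final camera check put the board's top edge at about 260 mm, where it should be when fully seated.

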